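Level a sample set of jars in a packing tray with spacer plates

ROBOT

A 6-joint arm with a two-finger parallel gripper is mounted at the origin on the work surface. World frame = base frame: x ahead of the robot, y to its left, z up, the work surface at z = 0. Lengths are in mm, angles in rad, forces in N, time in s.
With the tool pointing down it reaches from about 350 to 975 mm from the base axis. Payload 7.1 kg.
Tool frame: the origin (TCP) lies at the very end of the fingers, on their centre line; the grasp point (between the pads) lies 19 mm behind it; z points along the fingers, y is the direction in which the jaws open and shut (so a half turn about z gives the same grasp; the last joint's range is limited). The gripper opens to 88 mm and grips with 3 to 60 N. Pads are 20 mm wide; open, the fingers measure 115 mm over their backs; the gripper's body (75 mm by 178 mm) begins 61 mm behind the grasp point.
Start: joints at [1.302, 0.423, 1.63, -0, 1.089, -0.019], TCP at [154.475, 605.592, 222.675] pointing down, gripper open.
Joint ranges: [-3, 3], [-0.9, 2.11], [0.09, 2.58], [-1.31, 4.45], [0.11, 2.69], [-2.54, 2.54]. Speed limits (rad/s): [2.39, 2.39, 3.01, 3.14, 3.14, 3.14].

INTERFACE

Orientations are given as a unit quaternion [x, y, z, w].
In Python, from rig import * gives the robot as it stands.
- The arm moves only by the tool jog_arm, never from a script. Its argument "series" is a list of rows, each an object with "hand": the opening, from -1 (shut) to 1 (fully open), so that 0 is half open; "translation": the shift along the tool's x, y, z in units of 30 mm (1.0 is 30 mm), a list of three; "twist": the turn, a rotation vector about the tool's x, y, z in units of 8 degrees (1.0 is 8 degrees), a list of three. In form: [{"hand": hand, "translation": [x, y, z], "twist": [rx, ry, rz]}, ...]. A call has 1 to 8 rows; each row shifts and turns the commanded pose from where the row before left it, along the tool's axes as they then stand; what a row does not reach is not made up. A row lasts 1/10 s, in which the tool goes at most 50 mm and 8.59 degrees, less where a joint would pass 70% of its speed; a pose out of reach is approached as far as the arm can. A call is refused whole if a number of a shift passes 1 or a number of a turn 1, either way. A call with a gripper value outside its range is refused whole. The fingers move at their own pace and stop on an object; "squeeze" is the grip in N (left out, the last holds). Time passes only in rows, so rows that do not move let the fingers close. It gives the time, the measured TCP pose, the force and the opening at its end, in the units of the state.
- get_state(): the state, without advancing time (a new reading comes with each control period).
- get_image(name): name is "scene" or "top" or "wrist"; returns (picture, depth): 480x640x3 uint8, red, green, blue; 480x640 float32, mm along the optical axis (not along the pixel's ray), 0 where there is no reading.
- calibration(name): a dict with "vfov" (degrees; the focal length in pixels is half the picture's height over the tangent of half this angle, whatever the lens; pixels are square), "cx", "cy" (the principal point, pixels), "distortion" ([k1, k2, p1, p2, k3] as OpenCV has them; the pictures are not rectified), "rvec" (rotation vector, rad) and "tvec" (3), from world to camera coordinates, as OpenCV has them. Camera axes: x right, y down, z forward; pixel columns grow to the right and rows downward; lengths in mm; the calibration is good to about 2 mm. A picture is of the moment at which its call begins: read the wrist's pose just before it. calibration takes no time and is no camera call; for the wrist camera it gives the pose at the moment of the call.
- close_job(): hands the job in, once; it reports no verdict.
The state is a dict: "clock": time; "qpos": joint angles; "joint_velocities": joint speeds; "effort": joint torques, N m; "tool_pos": TCP position; "eef_rot": TCP orientation; "wrist_force": force on the tool from outside, world axes, zero at the start; "wrist_torque": the same for the moment, N m; "opening": finger opening in mm.
Only numpy, scipy, OpenCV 4.12 (cv2) and the standard library are available. Lean on these libraries where they do the work, as an engineer would, in place of code of your own. Each camera call takes 0.05 s, during which the arm holds its last target. There are 200 camera calls.

TASK

Pack the squat, white-lidded green glass jars on the bench (two or three of them, of different heights) upright into the cells of the wooden tray, one jar to a cell, in any cells, and put spacer plates flat under each jar, picked so that every jar's lid comes level with the tops of the tray's two end posts. Then prove it: lay the aluminium straightedge flat across both end posts over the row of lids, about centred and flush against the two back stops, and let go. Leave the other things on the bench where they are.

Things in the scene. Friction and masses are not known exactly. Their poses are not given: they have to be found in the camera images.
- tray: Fixed light-wood tray, 76 (x) x 280 (y) mm, with three cells in a row along its own y between two end posts; origin at the centre of its underside, z up. Floor plate 6 mm thick. Cells at y = -70, 0, +70 mm; partitions between them 9 mm thick, rising 48 mm above the floor plate.
- tray_cell0 (a point): Centre of the floor of the cell at the tray's y = -70 mm, at floor height; axes as the tray. The cell is 61 x 61 mm inside; its -x and +x sides are open in a slot 41 mm wide down to the floor (between corner lips 7 mm thick), so that fingers closing along the tray's x can reach in.
- tray_cell1 (a point): Centre of the floor of the cell at the tray's y = 0 mm, at floor height; axes as the tray. The cell is 61 x 61 mm inside; its -x and +x sides are open in a slot 41 mm wide down to the floor (between corner lips 7 mm thick), so that fingers closing along the tray's x can reach in.
- tray_cell2 (a point): Centre of the floor of the cell at the tray's y = 70 mm, at floor height; axes as the tray. The cell is 61 x 61 mm inside; its -x and +x sides are open in a slot 41 mm wide down to the floor (between corner lips 7 mm thick), so that fingers closing along the tray's x can reach in.
- jar_tall: Squat green glass jar with a white screw lid, 48 mm high in all, glass 52 mm in diameter, lid 44 mm in diameter and 14 mm high; about 138 g. Origin at the centre of its underside, z up. May be absent (None from the start).
- jar_mid: Squat green glass jar with a white screw lid, 40 mm high in all, glass 52 mm in diameter, lid 44 mm in diameter and 14 mm high; about 130 g. Origin at the centre of its underside, z up. May be absent (None from the start).
- jar_low: Squat green glass jar with a white screw lid, 32 mm high in all, glass 52 mm in diameter, lid 44 mm in diameter and 14 mm high; about 122 g. Origin at the centre of its underside, z up. May be absent (None from the start).
- spacer8a: Flat square wooden spacer plate, 56 x 56 x 8 mm thick; origin at the centre of its underside, z up, x and y along its sides; starts flat on the bench. There are six: two each of 8, 16 and 24 mm.
- spacer8b: Flat square wooden spacer plate, 56 x 56 x 8 mm thick; origin at the centre of its underside, z up, x and y along its sides; starts flat on the bench. There are six: two each of 8, 16 and 24 mm.
- spacer16a: Flat square wooden spacer plate, 56 x 56 x 16 mm thick; origin at the centre of its underside, z up, x and y along its sides; starts flat on the bench. There are six: two each of 8, 16 and 24 mm.
- spacer16b: Flat square wooden spacer plate, 56 x 56 x 16 mm thick; origin at the centre of its underside, z up, x and y along its sides; starts flat on the bench. There are six: two each of 8, 16 and 24 mm.
- spacer24a: Flat square wooden spacer plate, 56 x 56 x 24 mm thick; origin at the centre of its underside, z up, x and y along its sides; starts flat on the bench. There are six: two each of 8, 16 and 24 mm.
- spacer24b: Flat square wooden spacer plate, 56 x 56 x 24 mm thick; origin at the centre of its underside, z up, x and y along its sides; starts flat on the bench. There are six: two each of 8, 16 and 24 mm.
- tray_post0 (a point): Centre of the flat top of the end post at the tray's y = -131 mm, 72 mm above the cell floors; axes as the tray. The post is 76 (x) x 14 (y) mm. On it stands a back stop, a block 14 mm high from x = 15 to 25 mm, whose flat face looks to -x.
- tray_post1 (a point): Centre of the flat top of the end post at the tray's y = +131 mm, 72 mm above the cell floors; axes as the tray. The post is 76 (x) x 14 (y) mm. On it stands a back stop, a block 14 mm high from x = 15 to 25 mm, whose flat face looks to -x.
- straightedge: Aluminium bar 30 (x) x 300 (y) x 16 (z) mm, straight, about 250 g; origin at the centre of its underside, long axis along its own y; starts flat on the bench between robot and tray.
- tape_roll: Bystander: cardboard-brown ring (tape roll) 70 mm in diameter, 25 mm high, lying among the parts; origin at the centre of its underside.
- tall_bottle: Bystander: green glass bottle with white cap, 56 mm in diameter, 105 mm high, beyond the tray; origin at the centre of its underside.
- tall_bottle2: Bystander: another green glass bottle, the same, beyond the tray.
- small_carton: Bystander: closed cardboard box 70 x 100 x 50 mm; origin at the centre of its underside.
- spare_ring: Bystander: white plastic ring 48 mm in diameter, 12 mm high; origin at the centre of its underside.
There are look-alikes about, which are no part of the job. Leave any pink look-alike of the jar_low alone.

How it is judged (in metres and radians):
On the way:
1. every jar stands upright in a cell of its own, its lid level with the end posts' tops, and the straightedge does not yet lie on the tray ((horizontal distance between jar_tall and tray_cell0 below 0.01 m or horizontal distance between jar_tall and tray_cell1 below 0.01 m or horizontal distance between jar_tall and tray_cell2 below 0.01 m) and z of jar_tall in the frame of tray between 0.0275 and 0.0325 m and angle between each of jar_tall, jar_mid, jar_low's own z axis and vertical below 0.06 rad and linear speed of each of jar_tall, jar_mid, jar_low below 0.02 m/s and (horizontal distance between jar_mid and tray_cell0 below 0.01 m or horizontal distance between jar_mid and tray_cell1 below 0.01 m or horizontal distance between jar_mid and tray_cell2 below 0.01 m) and z of jar_mid in the frame of tray between 0.0355 and 0.0405 m and (horizontal distance between jar_low and tray_cell0 below 0.01 m or horizontal distance between jar_low and tray_cell1 below 0.01 m or horizontal distance between jar_low and tray_cell2 below 0.01 m) and z of jar_low in the frame of tray between 0.0435 and 0.0485 m and z of straightedge in the frame of tray below 0.05 m), for 0.2 s.
At the end, for the whole second after the job is handed in: Every jar present upright in a cell (within 10 mm of its centre), its lid level with the end posts within 2.5 mm; the straightedge at rest on both posts (height within 3 mm), against the back stops (centre line within 3 mm of the tray's, parallel within 0.02 rad), centred lengthwise within 20 mm ((horizontal distance between jar_tall and tray_cell0 below 0.01 m or horizontal distance between jar_tall and tray_cell1 below 0.01 m or horizontal distance between jar_tall and tray_cell2 below 0.01 m) and z of jar_tall in the frame of tray between 0.0275 and 0.0325 m and angle between each of jar_tall, jar_mid, jar_low's own z axis and vertical below 0.06 rad and linear speed of each of jar_tall, jar_mid, jar_low, straightedge below 0.02 m/s and (horizontal distance between jar_mid and tray_cell0 below 0.01 m or horizontal distance between jar_mid and tray_cell1 below 0.01 m or horizontal distance between jar_mid and tray_cell2 below 0.01 m) and z of jar_mid in the frame of tray between 0.0355 and 0.0405 m and (horizontal distance between jar_low and tray_cell0 below 0.01 m or horizontal distance between jar_low and tray_cell1 below 0.01 m or horizontal distance between jar_low and tray_cell2 below 0.01 m) and z of jar_low in the frame of tray between 0.0435 and 0.0485 m and z of straightedge in the frame of tray between 0.075 and 0.081 m and x of straightedge in the frame of tray between -0.003 and 0.003 m and y of straightedge in the frame of tray between -0.02 and 0.02 m and angle between the y axis of straightedge and the y axis of tray, either way round below 0.02 rad and angle between straightedge's own z axis and vertical below 0.03 rad); the robot touches nothing.
It fails at once if a bystander was moved by more than 40 mm (distance of any of tape_roll, tall_bottle, tall_bottle2, small_carton, spare_ring from where it was at the start of the episode above 0.04 m).
Of jar_tall, jar_mid, jar_low only 2 to 3 are there at a start; the rules pass over those that are not, and their reading is None.
At some moment in a run one of jar_tall, jar_mid, jar_low, straightedge, spacer8a, spacer8b, spacer16a, spacer16b, spacer24a, spacer24b may be knocked a few centimetres aside while the robot is not near it.
It also fails if it takes over 210 s, if anything falls off the work surface, if the arm or the gripper's body presses on something with over 40 N, if the wrist force passes 120 N, or if a joint passes its speed limit or range.

## Working session

There is one attempt and no reset: what is moved stays moved. The work goes in short steps, Python scripts to look and compute and a tool call to move; the robot and the scene stay as the last step left them, time stands still between calls to the robot, and variables do not carry over. Pictures are saved under pics/ and viewed, about 12 in all and at most 16, crops included, and the job is handed in when it is done.

Besides the shell and the picture viewer there is one more tool, called by a JSON object that holds its "fn" and its "kwargs". jog_arm: Moves the arm, as the interface text tells. Its arguments: {"type":"object","properties":{"series":{"type":"array","items":{"type":"object","properties":{"hand":{"type":"number"},"translation":{"type":"array","items":{"type":"number"}},"twist":{"type":"array","items":{"type":"number"}}}}},"squeeze":{"type":"number"}},"required":["series"]}

```bash
ls; mkdir -p pics; python3 - <<'E'
from rig import *
import cv2,numpy as np
s=get_state();print(s['clock'],s['tool_pos'],s['eef_rot'],s['opening'])
for n in('top','scene'):
    p,d=get_image(n);cv2.imwrite(f'pics/{n}0.png',p[:,:,::-1]);np.save(f'pics/{n}0.npy',d)
    print(n,calibration(n))
print('wrist',calibration('wrist'))
E
```

```text
pics
0.0 [154.33692265 605.07861148 221.91045814] [ 1.24567656e-01  9.92210836e-01 -7.39248438e-04 -1.00937946e-04] 87.69669257649957
top {'vfov': 48.02134789641417, 'cx': 311.30512624000636, 'cy': 234.2002522143225, 'distortion': array([-0.12361885,  0.        ,  0.        ,  0.        ,  0.        ]), 'rvec': array([ 2.00548532, -2.22185391,  0.22734163]), 'tvec': array([  86.01397067,  585.07167895, 1093.75969898])}
scene {'vfov': 54.892727859465886, 'cx': 319.6041347690535, 'cy': 244.22213558218317, 'distortion': array([-0.03026103,  0.        ,  0.        ,  0.        ,  0.        ]), 'rvec': array([ 1.10439   ,  2.24284705, -1.1283565 ]), 'tvec': array([ 347.88599983, -227.68550545, 1681.73836877])}
wrist {'vfov': 68.13304759125346, 'cx': 322.9971798804221, 'cy': 235.03928311530765, 'distortion': array([0.0139338, 0.       , 0.       , 0.       , 0.       ]), 'rvec': array([-2.31319596, -1.79727921, -0.23129167]), 'tvec': array([-624.46532489,  -31.6339465 ,  388.99665254])}
```

View pics/top0.png

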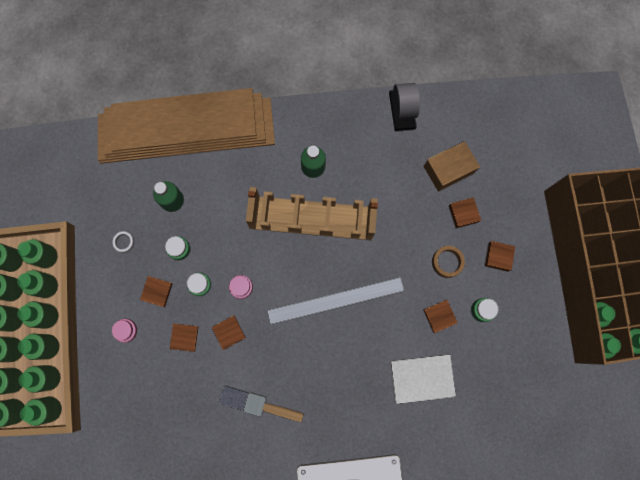

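View pics/scene0.png

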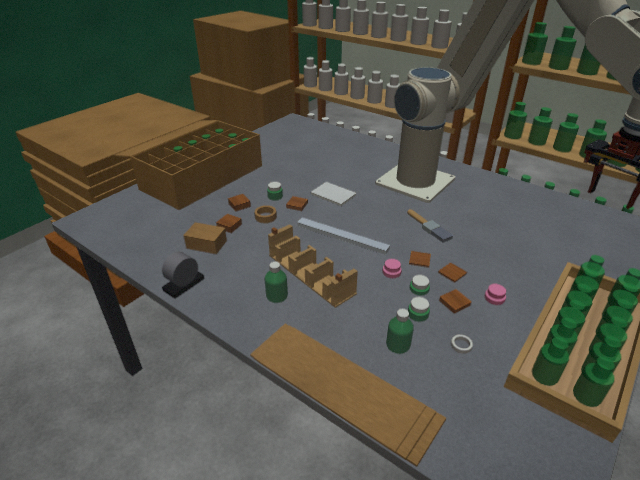

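Top view: white-lidded jars are at px (177,247), (198,284) and (487,309). Look-alikes are the pink-lidded jars (240,287) and (124,330), the bottles (313,153) and (165,190), and the spare ring (122,241). The six spacers are at (155,291), (184,337), (228,332), (440,316), (465,212) and (500,256). The tray is at (312,217) and the bar at (335,300). The scene view agrees.

```bash
cat > h.py <<'E'
from rig import *
import cv2,numpy as np
def cal(n):
    c=calibration(n);f=240/np.tan(np.radians(c['vfov']/2))
    K=np.array([[f,0,c['cx']],[0,f,c['cy']],[0,0,1.]]);R=cv2.Rodrigues(c['rvec'])[0]
    return K,np.array(c['distortion']),R,np.array(c['tvec'])
def rays(C,px):
    K,D,R,t=C;u=cv2.undistortPoints(np.array(px,float).reshape(-1,1,2),K,D)[:,0]
    d=np.c_[u,np.ones(len(u))];return d@R, -R.T@t      # dirs (cam z=1) in world, centre
def onz(C,px,z):
    d,o=rays(C,px);return o+d*((np.asarray(z)-o[2])/d[:,2])[:,None]
def cloud(C,dep):
    v,u=np.mgrid[0:480,0:640];d,o=rays(C,np.c_[u.ravel(),v.ravel()])
    return (o+d*dep.ravel()[:,None]).reshape(480,640,3)
def proj(C,P):
    K,D,R,t=C;return cv2.projectPoints(np.array(P,float).reshape(-1,3),cv2.Rodrigues(R)[0],t,K,D)[0][:,0]
E
python3 - <<'E'
from h import *
C=cal('top');P=cloud(C,np.load('pics/top0.npy'));np.set_printoptions(precision=1,suppress=True)
im=cv2.imread('pics/top0.png');hsv=cv2.cvtColor(im,cv2.COLOR_BGR2HSV)
bg=[P[v,u] for u,v in((300,380),(350,260),(110,280),(530,330),(400,180))];print('bench',np.array(bg))
for nm,u,v in [('jar',177,247),('jar',198,284),('jar',487,309),('pink',240,287),('pink',124,330),('sp',155,291),('sp',184,337),('sp',228,332),('sp',440,316),('sp',465,212),('sp',500,256),('carton',452,165),('bar',335,300)]:
    print(nm,u,v,np.median(P[v-3:v+4,u-3:u+4].reshape(-1,3),0))
h,s,vv=cv2.split(hsv)
w=((s<60)&(vv>130)).astype(np.uint8)
n,l,st,c=cv2.connectedComponentsWithStats(w)
for i in range(1,n):
    if st[i,4]>60:print('white',c[i],st[i])
w=((s>120)&(h<14)&(vv>30)).astype(np.uint8)
w=cv2.morphologyEx(w,cv2.MORPH_OPEN,np.ones((3,3)))
n,l,st,c=cv2.connectedComponentsWithStats(w)
for i in range(1,n):
    if st[i,4]>200:print('brown',c[i],st[i])
b=cv2.resize(im[170:360,90:530],None,fx=1.8,fy=1.8,interpolation=cv2.INTER_CUBIC);cv2.imwrite('pics/crop1.png',b)
E
```

```text
bench [[ 286.5   81.6   -0.3]
 [ 536.6  -55.8   -4.5]
 [ 545.3  489.7   -3.3]
 [ 336.5 -435.8    5.5]
 [ 709.1 -192.1    3.1]]
jar 177 247 [597.2 321.1  39.3]
jar 198 284 [512.  280.9  31.9]
jar 487 309 [ 392.5 -331.    48.4]
pink 240 287 [496.4 190.5  31.1]
pink 124 330 [427.8 449.1  31.1]
sp 155 291 [508.2 381.5  15.3]
sp 184 337 [402.2 324.8   7. ]
sp 228 332 [404.1 227.4   7.3]
sp 440 316 [ 390.4 -235.5   15.4]
sp 465 212 [ 614.3 -324.4   24.3]
sp 500 256 [ 505.6 -387.3   25.1]
carton 452 165 [ 718.5 -304.5   50.7]
bar 335 300 [449.1 -11.1  15.8]
white [312.7 150.8] [307 145  12  12 108]
white [159.6 187.1] [154 182  12  12 109]
white [122.3 241.3] [113 231  20  21 148]
white [174.5 245.7] [165 236  20  20 308]
white [196.4 282.6] [187 273  20  21 318]
white [335.  300.3] [ 268  278  136   46 1906]
white [488.1 308.7] [478 299  21  21 327]
white [423.  378.7] [ 391  355   65   49 2548]
white [354.  469.8] [ 297  456  105   24 1936]
brown [464.8 212. ] [451 198  29  29 604]
brown [500.3 256. ] [486 242  29  29 636]
brown [155.7 291.1] [141 277  30  29 617]
brown [440.1 316. ] [425 301  31  31 631]
brown [228.2 332.2] [213 317  31  32 617]
brown [183.3 337.2] [170 324  27  27 622]
```

View pics/crop1.png

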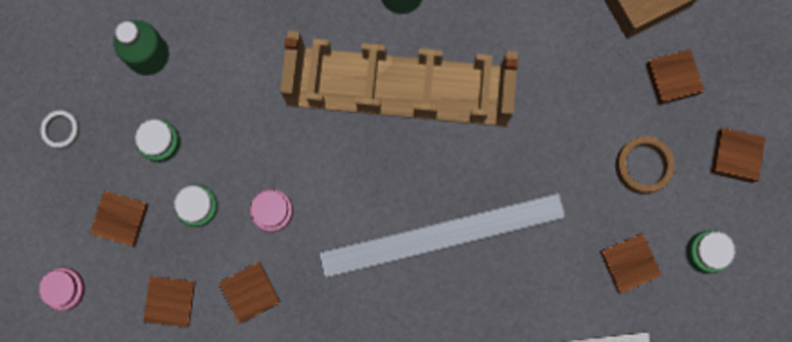

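The crop confirms white lids on all three chosen jars and pink on the look-alikes at (240,287) and (124,330). The depth heights read 39, 32 and 48 mm, so all three jars are present. That means 24+32+40 mm of spacers, which is all six plates: tall=24, mid=16+16, low=24+8+8, or an equivalent split.

```bash
cat >> h.py <<'E'
from scipy.spatial.transform import Rotation as Ro
def yawY(s=None):
    R=Ro.from_quat((s or get_state())['eef_rot']).as_matrix();return np.degrees(np.arctan2(R[1,1],R[0,1]))
def goto(xyz,yaw=None):
    """totals in jog units to reach TCP xyz and yaw (deg, of tool y; mod 180); rotate about tool z first, then shift in the turned axes"""
    s=get_state();R=Ro.from_quat(s['eef_rot']).as_matrix();y0=yawY(s)
    y=y0 if yaw is None else yaw
    dy=(y-y0+90)%180-90; y=np.radians(y0+dy)
    X=np.array([np.sin(y),-np.cos(y),0]);Y=np.array([np.cos(y),np.sin(y),0])
    if R[:2,0]@np.array([np.sin(np.radians(y0)),-np.cos(np.radians(y0))])<0:X=-X
    d=np.array(xyz,float)-s['tool_pos']
    t=np.array([d@X,d@Y,-d[2]])/30
    print('t=%.1f tool %s yaw %.1f q6 %.2f | twist z %.2f units | shift units %s'%(s['clock'],np.round(s['tool_pos'],1),y0,s['qpos'][5],-dy/8,np.round(t,2)))
    return t
def rect(mask_pts_xy):
    (c,wh,a)=cv2.minAreaRect(np.array(mask_pts_xy,np.float32));return np.array(c),np.array(wh),a
E
python3 - <<'E'
from h import *
C=cal('top');dep=np.load('pics/top0.npy');P=cloud(C,dep);np.set_printoptions(precision=1,suppress=True)
im=cv2.imread('pics/top0.png');hsv=cv2.cvtColor(im,cv2.COLOR_BGR2HSV);h,s,vv=cv2.split(hsv)
# bench plane correction
m=(s<60)&(vv<100)&(abs(P[:,:,2])<12)&(P[:,:,0]>250)&(P[:,:,0]<850)&(abs(P[:,:,1])<500);m[::,::]&=True
q=P[m];A=np.c_[q[:,:2],np.ones(len(q))];co=np.linalg.lstsq(A,q[:,2],rcond=None)[0];print('plane',co,q[:,2].std(),(q[:,2]-A@co).std())
w=cv2.morphologyEx(((s>120)&(h<14)&(vv>30)).astype(np.uint8),cv2.MORPH_OPEN,np.ones((3,3)))
n,l,st,c=cv2.connectedComponentsWithStats(w)
for i in range(1,n):
    if st[i,4]>200:
        z=np.median(P[l==i][:,2]);Z=P[l==i]; v,u=np.nonzero(l==i);top=onz(C,np.c_[u,v],z);print('spacer',c[i],z,*rect(top[:,:2]))
w=((s<60)&(vv>130)).astype(np.uint8);n,l,st,c=cv2.connectedComponentsWithStats(w)
for i in (4,5,6,7,1,2):
    v,u=np.nonzero(l==i);z=np.median(P[l==i][:,2]);top=onz(C,np.c_[u,v],z);print('white',c[i],z,*rect(top[:,:2]),top.mean(0))
T=P[150:250,220:400].reshape(-1,3);
p=T[(T[:,2]>70)&(T[:,2]<84)];
for sg in(0,1):
    k=p[(p[:,1]>np.median(T[:,1]))==bool(sg)];print('post',len(k),k.mean(0),*rect(k[:,:2]))
print('wrist cam centre rel TCP in tool frame');s=get_state();K,D,R,t=cal('wrist');Rt=Ro.from_quat(s['eef_rot']).as_matrix();print(Rt.T@(-R.T@t-s['tool_pos']),Rt.T@R.T)
goto([620,20,300],0)
E
```

```text
plane [ 0.  -0.  -0.3] 2.3995220965615656 2.3604726952401056
spacer [464.8 212. ] 24.18025120181494 [ 613.8 -323.2] [56.4 59.3] 8.911438941955566
spacer [500.3 256. ] 24.321800354654783 [ 506.5 -388.2] [58.  58.1] 71.0295639038086
spacer [155.7 291.1] 15.372963336095836 [507.7 379.7] [57.  54.2] 68.3218765258789
spacer [440.1 316. ] 16.065979203749066 [ 390.5 -235.6] [54.6 55.7] 16.327438354492188
spacer [228.2 332.2] 7.570659538390146 [403.8 226.9] [53.8 54.1] 21.222909927368164
spacer [183.3 337.2] 7.397798377084428 [402.2 326.2] [55.3 54.1] 78.74263763427734
white [635.  18.] -749.4017771765439 [ 1574.7 -1494.3] [0. 0.] 0.0 [ 1574.7 -1494.3  -749.4]
white [635.9  23.1] -747.2684706075052 [ 1546.6 -1489.5] [ 7.1 22.9] 56.89923858642578 [ 1547.4 -1488.7  -747.3]
white [347.5  29. ] -752.5250710237176 [1597.6 -223.9] [4.1 0. ] -95.49384307861328 [1597.6 -223.9 -752.5]
white [354.  30.] -745.642469084202 [1586.  -248.8] [0. 0.] 0.0 [1586.  -248.8 -745.6]
white [3. 5.] -762.9866019443671 [1933.8 1263. ] [0. 0.] 0.0 [1933.8 1263.  -763. ]
white [3.2 8.5] -751.1687405862456 [1906.  1251.8] [18.1 29.6] 26.212844848632812 [1905.3 1252.9 -751.2]
post 365 [670.6 -60.2  77.4] [686.9 -57.9] [239.2  63. ] 35.0277099609375
post 253 [676.7 129.8  76.7] [711.5  99.6] [ 56.9 201.1] 42.190616607666016
wrist cam centre rel TCP in tool frame
[  68.2    0.  -161.8] [[-0.  -1.  -0.3]
 [ 1.  -0.   0. ]
 [-0.  -0.3  1. ]]
t=0.1 tool [154.4 605.1 222. ] yaw 75.7 q6 -0.02 | twist z 9.46 units | shift units [-19.5  15.5  -2.6]
```

{"fn": "jog_arm", "kwargs": {"series": [{"hand": 1,"translation": [0,0,-0.1],"twist": [0,0,0.95]},{"hand": 1,"translation": [0,0,-0.1],"twist": [0,0,0.95]},{"hand": 1,"translation": [0,0,-0.1],"twist": [0,0,0.95]},{"hand": 1,"translation": [0,0,-0.1],"twist": [0,0,0.95]},{"hand": 1,"translation": [0,0,-0.1],"twist": [0,0,0.95]},{"hand": 1,"translation": [0,0,-0.1],"twist": [0,0,0.95]},{"hand": 1,"translation": [0,0,-0.1],"twist": [0,0,0.95]},{"hand": 1,"translation": [0,0,-0.1],"twist": [0,0,0.95]}], "squeeze": 20}}

```text
clock: 0.9
tool_pos: [154.3, 605.3, 246.3]
eef_rot: [0.612, 0.791, -0.0, 0.0]
wrist_force: [0.2, -1.3, 0.6]
opening: 87.8
```

{"fn": "jog_arm", "kwargs": {"series": [{"hand": 1,"translation": [0,0,0],"twist": [0,0,0.93]},{"hand": 1,"translation": [0,0,0],"twist": [0,0,0.93]},{"hand": 1,"translation": [-0.99,0.965,0],"twist": [0,0,0]},{"hand": 1,"translation": [-0.99,0.965,0],"twist": [0,0,0]},{"hand": 1,"translation": [-0.99,0.965,0],"twist": [0,0,0]},{"hand": 1,"translation": [-0.99,0.965,0],"twist": [0,0,0]},{"hand": 1,"translation": [-0.99,0.965,0],"twist": [0,0,0]},{"hand": 1,"translation": [-0.99,0.965,0],"twist": [0,0,0]}]}}

```text
clock: 1.7
tool_pos: [329.0, 425.9, 246.5]
eef_rot: [0.707, 0.707, -0.0, 0.0]
wrist_force: [0.6, -0.2, -0.2]
opening: 87.9
```

{"fn": "jog_arm", "kwargs": {"series": [{"hand": 1,"translation": [-0.99,0.965,0],"twist": [0,0,0]},{"hand": 1,"translation": [-0.99,0.965,0],"twist": [0,0,0]},{"hand": 1,"translation": [-0.99,0.965,0],"twist": [0,0,0]},{"hand": 1,"translation": [-0.99,0.965,0],"twist": [0,0,0]},{"hand": 1,"translation": [-0.99,0.965,0],"twist": [0,0,0]},{"hand": 1,"translation": [-0.99,0.965,0],"twist": [0,0,0]},{"hand": 1,"translation": [-0.99,0.965,0],"twist": [0,0,0]},{"hand": 1,"translation": [-0.99,0.965,0],"twist": [0,0,0]}]}}

```text
clock: 2.5
tool_pos: [560.6, 188.3, 246.4]
eef_rot: [0.707, 0.707, -0.0, -0.0]
wrist_force: [0.4, 0.7, 0.4]
opening: 87.1
```

{"fn": "jog_arm", "kwargs": {"series": [{"hand": 1,"translation": [-0.99,0.965,0],"twist": [0,0,0]},{"hand": 1,"translation": [-0.99,0.965,0],"twist": [0,0,0]},{"hand": 1,"translation": [-0.99,0.965,0],"twist": [0,0,0]},{"hand": 1,"translation": [-0.99,0.965,0],"twist": [0,0,0]},{"hand": 1,"translation": [0,0,0],"twist": [0,0,0]},{"hand": 1,"translation": [0,0,0],"twist": [0,0,0]},{"hand": 1,"translation": [0,0,0],"twist": [0,0,0]}]}}

```text
clock: 3.2
tool_pos: [674.6, 71.8, 246.1]
eef_rot: [0.707, 0.707, -0.0, -0.001]
wrist_force: [0.2, -0.1, 0.3]
opening: 87.8
```

```bash
python3 - <<'E'
from h import *
s=get_state();C=cal('wrist');p,d=get_image('wrist');cv2.imwrite('pics/w1.png',p[:,:,::-1]);np.save('pics/w1.npy',d);np.savez('pics/w1c.npz',*C)
print(s['clock'],s['tool_pos'],yawY(s),s['wrist_force'],s['qpos'])
P=cloud(C,d);q=P[abs(P[:,:,2])<10];print('bench z',np.median(q[:,2]),q[:,2].std())
m=(abs(P[:,:,2]-78)<6).astype(np.uint8);m=cv2.morphologyEx(m,cv2.MORPH_OPEN,np.ones((3,3)));n,l,st,c=cv2.connectedComponentsWithStats(m)
for i in range(1,n):
    if st[i,4]>150:
        v,u=np.nonzero(l==i);t=onz(C,np.c_[u,v],78);print(c[i],st[i],t.mean(0),*rect(t[:,:2]))
E
```

```text
3.2 [674.63527215  71.75482212 246.14141837] 0.034041469790722985 [ 0.213401   -0.086904    0.34704359] [8.82939358e-02 4.79647077e-01 1.48148266e+00 3.01790610e-04
 1.18193358e+00 8.75852862e-02]
bench z -0.19232278249106116 2.1988811336512364
[300.41393443 128.27766393] [270 115  62  27 976] [655.35157969 152.50096389  78.        ] [655.32531738 152.45846558] [13.934762   53.57758331] 78.68749237060547
[348.38914027 138.21719457] [341 130  16  18 221] [698.17239822 144.01878265  78.        ] [698.13604736 143.95230103] [13.85313511 12.33092117] 79.04088592529297
[400.97594502 274.98969072] [388 260  36  40 582] [752.58883157  13.45967918  78.        ] [753.06170654  12.20318413] [43.74155045 26.70834351] 64.14351654052734
[268.84417344 379.92682927] [231 374  71  18 738] [ 617.52684038 -106.29766158   78.        ] [ 614.72387695 -104.9119873 ] [17.73448944 75.52187347] 78.98721313476562
```

View pics/w1.png

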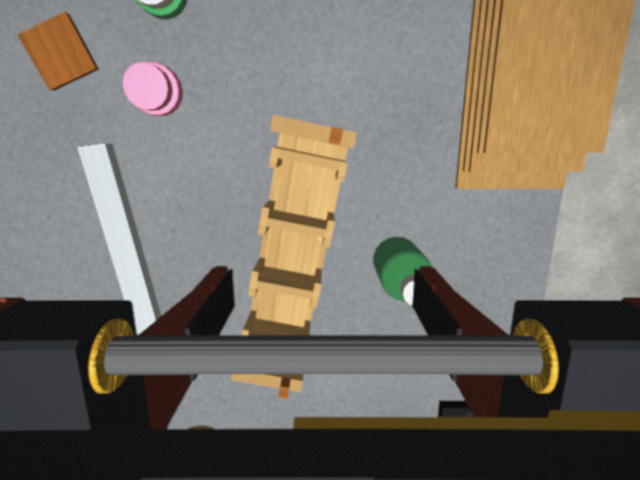

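The wrist view shows the tray from its +y post (312,130) to its -y post (267,383), with the post tops reading z≈78. One bottle stands close behind it at (400,270), so I'll fix the tray frame and check the clearance to the gripper body.

```bash
cat >> h.py <<'E'
TY=np.radians(-11.24);TC=np.array([641.4,21.7])
def tray2w(x,y):return TC+np.array([[np.cos(TY),-np.sin(TY)],[np.sin(TY),np.cos(TY)]])@np.array([x,y])
def w2tray(p):return np.array([[np.cos(TY),np.sin(TY)],[-np.sin(TY),np.cos(TY)]])@(np.array(p)[:2]-TC)
E
python3 - <<'E'
from h import *
np.set_printoptions(precision=1,suppress=True)
C=cal('top');b=onz(C,[[312.7,150.8],[159.6,187.1]],105);print('bottles',b,w2tray(b[0]))
for y in(-70,0,70):print('cell',y,tray2w(0,y))
z=np.load('pics/w1c.npz');C=[z[k] for k in z.files];d=np.load('pics/w1.npy');P=cloud(C,d)
# bottle profile: height vs distance in tray x
im=cv2.imread('pics/w1.png');hsv=cv2.cvtColor(im,cv2.COLOR_BGR2HSV)
g=(hsv[:,:,0]>40)&(hsv[:,:,0]<90)&(hsv[:,:,1]>80);g[:,:350]=0;g[310:]=0
q=P[g];t=np.array([w2tray(x) for x in q])
for lo in range(0,110,10):
    k=(q[:,2]>lo)&(q[:,2]<lo+10)
    if k.sum()>5:print(lo,k.sum(),'tray x min',t[k,0].min(),'y',t[k,1].min(),t[k,1].max())
# tray edges via depth: partitions tops z=54, posts
for nm,z0 in(('post',78),('part',54)):
    m=abs(P[:,:,2]-z0)<5;q=P[m];t=np.array([w2tray(x) for x in q])
    for yc in ((131,-131) if nm=='post' else (-35,35,105,-105)):
        k=(abs(t[:,1]-yc)<12)&(abs(t[:,0])<50);print(nm,yc,k.sum(),np.median(t[k],0),t[k].min(0),t[k].max(0))
E
```

```text
bottles [[762.1   5.2 105. ]
 [716.1 336.5 105. ]] [121.6   7.3]
cell -70 [627.8 -47. ]
cell 0 [641.4  21.7]
cell 70 [655.   90.4]
0 8 tray x min 96.78887674790226 y 18.31508232872174 33.55275218601442
10 104 tray x min 93.95375256923293 y 1.5872269485029706 35.97227617624134
20 127 tray x min 94.03828866887959 y 0.20373602257059598 36.22679998812464
30 130 tray x min 93.99731073237078 y 1.3270991135363086 36.329811881328126
40 139 tray x min 93.96929847662965 y 0.4315799192064976 36.085945960414236
50 158 tray x min 93.8658339289814 y 0.07123282134718777 36.156709853498505
60 428 tray x min 94.33310278726984 y -15.556661952284257 36.07637878526736
70 619 tray x min 96.99596866013412 y -15.257259058544088 32.711204394886444
80 207 tray x min 104.89423068319216 y -5.738477884709778 24.547548897951565
post 131 1206 [ -5.9 131.1] [-38.6 124. ] [ 37.9 138. ]
post -131 729 [   1.4 -131.1] [ -39.4 -139.1] [  36.4 -123.4]
part -35 822 [ -1.8 -34.9] [-38.5 -46.9] [ 36.3 -23. ]
part 35 890 [-2.  34.9] [-38.6  23. ] [36.5 46.9]
part 105 889 [  0.5 104.3] [-38.6  93. ] [ 37.7 109.7]
part -105 26 [-35.2 -95.7] [-38.6 -98.1] [-31.8 -93.1]
```

```bash
cat >> h.py <<'E'
def legs(L,start=None):
    """L: list of (x,y,z,yaw or None). Prints per leg: twist first, then shift, in jog units."""
    s=get_state();p=np.array(s['tool_pos']);y0=yawY(s)
    print('t=%.1f at %s yaw %.1f open %.1f F %s q6 %.2f'%(s['clock'],np.round(p,1),y0,s['opening'],np.round(s['wrist_force'],1),s['qpos'][5]))
    for x,yy,z,yaw in L:
        dy=0 if yaw is None else (yaw-y0+90)%180-90
        y0+=dy;a=np.radians(y0);Y=np.array([np.cos(a),np.sin(a),0]);X=np.array([-np.sin(a),np.cos(a),0])
        d=np.array([x,yy,z])-p;p=p+d;t=np.array([d@X,d@Y,-d[2]])/30
        n=max(int(np.ceil(abs(t).max()/0.98)),1)
        print(' -> %s yaw %.1f: twist %.2f | shift %s | n=%d per-row %s'%(np.round(p,1),y0,-dy/8,np.round(t,2),n,np.round(t/n,3)))
E
python3 - <<'E'
from h import *
legs([(613.8,-323.2,130,-81.1)])
E
```

```text
t=3.2 at [674.6  72.1 246.4] yaw 0.1 open 88.0 F [-0.  -0.9  0. ] q6 0.09
 -> [ 613.8 -323.2  130. ] yaw -81.1: twist 10.15 | shift [-4.04 12.7   3.88] | n=13 per-row [-0.311  0.977  0.299]
```

{"fn": "jog_arm", "kwargs": {"series": [{"hand": 1,"translation": [0,0,0],"twist": [0,0,1]},{"hand": 1,"translation": [0,0,0],"twist": [0,0,1]},{"hand": 1,"translation": [0,0,0],"twist": [0,0,1]},{"hand": 1,"translation": [0,0,0],"twist": [0,0,1]},{"hand": 1,"translation": [0,0,0],"twist": [0,0,1]},{"hand": 1,"translation": [0,0,0],"twist": [0,0,1]},{"hand": 1,"translation": [0,0,0],"twist": [0,0,1]},{"hand": 1,"translation": [0,0,0],"twist": [0,0,1]}]}}

```text
clock: 4.05
tool_pos: [674.8, 72.5, 247.0]
eef_rot: [0.975, 0.223, -0.0, -0.0]
wrist_force: [-1.3, -0.6, 0.3]
opening: 88.2
```

{"fn": "jog_arm", "kwargs": {"series": [{"hand": 1,"translation": [0,0,0],"twist": [0,0,1]},{"hand": 1,"translation": [0,0,0],"twist": [0,0,1]},{"hand": 1,"translation": [0,0,0],"twist": [0,0,0.15]},{"hand": 1,"translation": [-0.31,0.977,0.3],"twist": [0,0,0]},{"hand": 1,"translation": [-0.31,0.977,0.3],"twist": [0,0,0]},{"hand": 1,"translation": [-0.31,0.977,0.3],"twist": [0,0,0]},{"hand": 1,"translation": [-0.31,0.977,0.3],"twist": [0,0,0]},{"hand": 1,"translation": [-0.31,0.977,0.3],"twist": [0,0,0]}]}}

```text
clock: 4.85
tool_pos: [651.6, -81.0, 201.6]
eef_rot: [0.997, 0.079, 0.0, -0.0]
wrist_force: [0.4, 0.1, 1.2]
opening: 88.0
```

{"fn": "jog_arm", "kwargs": {"series": [{"hand": 1,"translation": [-0.31,0.977,0.3],"twist": [0,0,0]},{"hand": 1,"translation": [-0.31,0.977,0.3],"twist": [0,0,0]},{"hand": 1,"translation": [-0.31,0.977,0.3],"twist": [0,0,0]},{"hand": 1,"translation": [-0.31,0.977,0.3],"twist": [0,0,0]},{"hand": 1,"translation": [-0.31,0.977,0.3],"twist": [0,0,0]},{"hand": 1,"translation": [-0.31,0.977,0.3],"twist": [0,0,0]},{"hand": 1,"translation": [-0.31,0.977,0.3],"twist": [0,0,0]},{"hand": 1,"translation": [-0.31,0.977,0.3],"twist": [0,0,0]}]}}

```text
clock: 5.65
tool_pos: [614.4, -324.2, 129.6]
eef_rot: [0.997, 0.079, 0.0, -0.0]
wrist_force: [-0.1, -0.1, -0.3]
opening: 87.7
```

{"fn": "jog_arm", "kwargs": {"series": [{"hand": 1,"translation": [0,0,0],"twist": [0,0,0]},{"hand": 1,"translation": [0,0,0],"twist": [0,0,0]},{"hand": 1,"translation": [0,0,0],"twist": [0,0,0]}]}}

```text
clock: 5.95
tool_pos: [614.9, -322.8, 130.1]
eef_rot: [0.997, 0.078, 0.0, -0.0]
wrist_force: [-0.4, -0.1, 0.3]
opening: 87.9
```

```bash
cat >> h.py <<'E'
def look(name,z0,kind='plate',near=None,rmax=60):
    """wrist measurement of thing nearest TCP whose top is at z0; returns centre xy, edge angle"""
    s=get_state();C=cal('wrist');p,d=get_image('wrist');cv2.imwrite(f'pics/{name}.png',p[:,:,::-1])
    P=cloud(C,d);near=np.array(s['tool_pos'][:2] if near is None else near)
    hsv=cv2.cvtColor(p,cv2.COLOR_RGB2HSV);h,S,V=cv2.split(hsv)
    if kind=='plate': m=(S>110)&(h<16)&(V>60)
    elif kind=='lid': m=(S<50)&(V>140)
    elif kind=='bar': m=(V>120)&(S<60)
    m&=(abs(P[:,:,2]-z0)<8)&(np.hypot(P[:,:,0]-near[0],P[:,:,1]-near[1])<rmax)
    m=cv2.morphologyEx(m.astype(np.uint8),cv2.MORPH_OPEN,np.ones((3,3)))
    n,l,st,c=cv2.connectedComponentsWithStats(m);i=1+np.argmax(st[1:,4]);v,u=np.nonzero(l==i)
    zm=np.median(P[l==i][:,2]);t=onz(C,np.c_[u,v],z0)[:,:2]
    if kind=='lid': cc,r=cv2.minEnclosingCircle(t.astype(np.float32));print('lid',np.round(cc,1),'r',round(r,1),'mean',np.round(t.mean(0),1),'z',round(zm,1),'px',c[i]);return t.mean(0),0
    cc,wh,a=rect(t);print(kind,np.round(cc,1),'mean',np.round(t.mean(0),1),np.round(wh,1),'ang',round(a,1),'z',round(zm,1),'px',np.round(c[i]));return t.mean(0),a
E
python3 - <<'E'
from h import *
c,a=look('w2',24)
legs([(*c,130,(a+45)%90-45+90),(*c,3,None)])
E
```

```text
plate [ 615.6 -324.8] mean [ 616.3 -324.7] [55.5 54.9] ang 8.9 z 23.8 px [326. 233.]
t=6.0 at [ 615.  -322.6  130.2] yaw -81.1 open 87.8 F [0.8 0.  0.1] q6 0.91
 -> [ 616.3 -324.7  130. ] yaw -81.1: twist 0.00 | shift [0.03 0.07 0.01] | n=1 per-row [0.032 0.075 0.007]
 -> [ 616.3 -324.7    3. ] yaw -81.1: twist 0.00 | shift [0.   0.   4.23] | n=5 per-row [0.    0.    0.847]
```

View pics/w2.png

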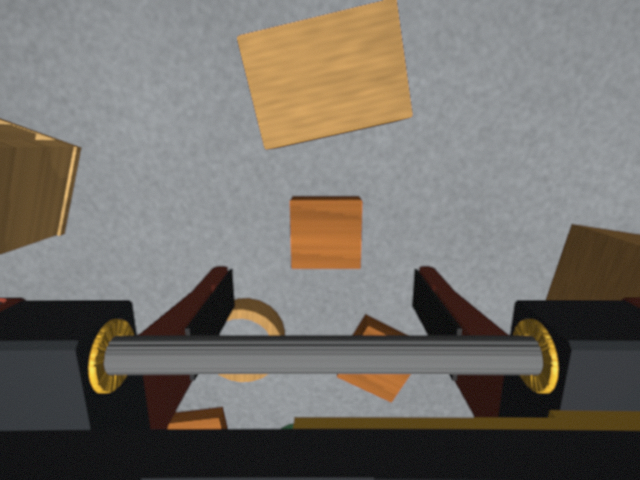

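Close view: the chosen plate sits between the fingers at (326,233), 55.5×54.9 mm with its top at z≈24, so it is the 24 mm spacer. The carton (325,75) is clear of the jaws.

{"fn": "jog_arm", "kwargs": {"series": [{"hand": 1,"translation": [0.03,0.07,0.85],"twist": [0,0,0]},{"hand": 1,"translation": [0,0,0.85],"twist": [0,0,0]},{"hand": 1,"translation": [0,0,0.85],"twist": [0,0,0]},{"hand": 1,"translation": [0,0,0.85],"twist": [0,0,0]},{"hand": 1,"translation": [0,0,0.6],"twist": [0,0,0]},{"hand": 1,"translation": [0,0,0.22],"twist": [0,0,0]},{"hand": -1,"translation": [0,0,0],"twist": [0,0,0]},{"hand": -1,"translation": [0,0,0],"twist": [0,0,0]}], "squeeze": 25}}

```text
clock: 6.8
tool_pos: [616.5, -326.1, 4.2]
eef_rot: [0.997, 0.077, 0.001, 0.0]
wrist_force: [-0.0, 0.2, 0.7]
opening: 75.4
```

{"fn": "jog_arm", "kwargs": {"series": [{"hand": -1,"translation": [0,0,0],"twist": [0,0,0]},{"hand": -1,"translation": [0,0,0],"twist": [0,0,0]},{"hand": -1,"translation": [0,0,0],"twist": [0,0,0]}]}}

```text
clock: 7.1
tool_pos: [616.3, -326.3, 4.2]
eef_rot: [0.997, 0.077, 0.001, 0.0]
wrist_force: [0.7, 0.2, 3.9]
opening: 55.6
```

{"fn": "jog_arm", "kwargs": {"series": [{"hand": -1,"translation": [0,0,-0.5],"twist": [0,0,0]},{"hand": -1,"translation": [0,0,-0.9],"twist": [0,0,0]},{"hand": -1,"translation": [0,0,-0.9],"twist": [0,0,0]},{"hand": -1,"translation": [0,0,-0.9],"twist": [0,0,0]},{"hand": -1,"translation": [0,0,-0.9],"twist": [0,0,0]},{"hand": -1,"translation": [0,0,-0.47],"twist": [0,0,0]}]}}

```text
clock: 7.7
tool_pos: [616.8, -326.6, 143.9]
eef_rot: [0.997, 0.077, 0.002, 0.001]
wrist_force: [-0.3, -0.2, 0.3]
opening: 56.0
```

```bash
python3 - <<'E'
from h import *
c=tray2w(0,-70);legs([(*c,140,-11.24),(*c,12,None),(*c,9,None)])
E
```

```text
t=7.7 at [ 616.8 -326.6  143.9] yaw -81.2 open 56.0 F [-0.3 -0.2  0.3] q6 0.91
 -> [627.8 -47.  140. ] yaw -11.2: twist -8.74 | shift [ 9.21 -1.46  0.13] | n=10 per-row [ 0.921 -0.146  0.013]
 -> [627.8 -47.   12. ] yaw -11.2: twist 0.00 | shift [-0.    0.    4.27] | n=5 per-row [-0.     0.     0.853]
 -> [627.8 -47.    9. ] yaw -11.2: twist 0.00 | shift [0.  0.  0.1] | n=1 per-row [0.  0.  0.1]
```

{"fn": "jog_arm", "kwargs": {"series": [{"hand": -1,"translation": [0,0,0],"twist": [0,0,-0.97]},{"hand": -1,"translation": [0,0,0],"twist": [0,0,-0.97]},{"hand": -1,"translation": [0,0,0],"twist": [0,0,-0.97]},{"hand": -1,"translation": [0,0,0],"twist": [0,0,-0.97]},{"hand": -1,"translation": [0,0,0],"twist": [0,0,-0.97]},{"hand": -1,"translation": [0,0,0],"twist": [0,0,-0.97]},{"hand": -1,"translation": [0,0,0],"twist": [0,0,-0.97]},{"hand": -1,"translation": [0,0,0],"twist": [0,0,-0.97]}]}}

```text
clock: 8.5
tool_pos: [615.4, -325.8, 140.1]
eef_rot: [0.813, 0.582, -0.0, -0.0]
wrist_force: [-0.5, -0.1, -0.1]
opening: 56.1
```

{"fn": "jog_arm", "kwargs": {"series": [{"hand": -1,"translation": [0,0,0],"twist": [0,0,-0.98]},{"hand": -1,"translation": [0.921,-0.146,0],"twist": [0,0,0]},{"hand": -1,"translation": [0.921,-0.146,0],"twist": [0,0,0]},{"hand": -1,"translation": [0.921,-0.146,0],"twist": [0,0,0]},{"hand": -1,"translation": [0.921,-0.146,0],"twist": [0,0,0]},{"hand": -1,"translation": [0.921,-0.146,0],"twist": [0,0,0]},{"hand": -1,"translation": [0.921,-0.146,0],"twist": [0,0,0]},{"hand": -1,"translation": [0.921,-0.146,0],"twist": [0,0,0]}]}}

```text
clock: 9.3
tool_pos: [623.1, -129.1, 140.3]
eef_rot: [0.773, 0.634, -0.0, -0.0]
wrist_force: [0.9, -0.1, -0.9]
opening: 55.8
```

{"fn": "jog_arm", "kwargs": {"series": [{"hand": -1,"translation": [0.921,-0.146,0],"twist": [0,0,0]},{"hand": -1,"translation": [0.921,-0.146,0],"twist": [0,0,0]},{"hand": -1,"translation": [0.921,-0.146,0.13],"twist": [0,0,0]},{"hand": -1,"translation": [0,0,0],"twist": [0,0,0]},{"hand": -1,"translation": [0,0,0],"twist": [0,0,0]},{"hand": -1,"translation": [0,0,0],"twist": [0,0,0]}]}}

```text
clock: 9.9
tool_pos: [626.8, -47.2, 136.4]
eef_rot: [0.773, 0.634, -0.0, 0.0]
wrist_force: [-0.3, -0.3, -0.6]
opening: 55.6
```

```bash
python3 - <<'E'
from h import *
c=tray2w(0,-70);legs([(*c,140,-11.24),(*c,11,None)])
p,d=get_image('wrist');cv2.imwrite('pics/w3.png',p[:,:,::-1])
E
```

```text
t=9.9 at [626.8 -47.2 136.4] yaw -11.3 open 55.6 F [-0.3 -0.3 -0.6] q6 0.10
 -> [627.8 -47.  140. ] yaw -11.2: twist -0.01 | shift [ 0.01  0.03 -0.12] | n=1 per-row [ 0.014  0.03  -0.119]
 -> [627.8 -47.   11. ] yaw -11.2: twist 0.00 | shift [0.  0.  4.3] | n=5 per-row [0.   0.   0.86]
```

View pics/w3.png

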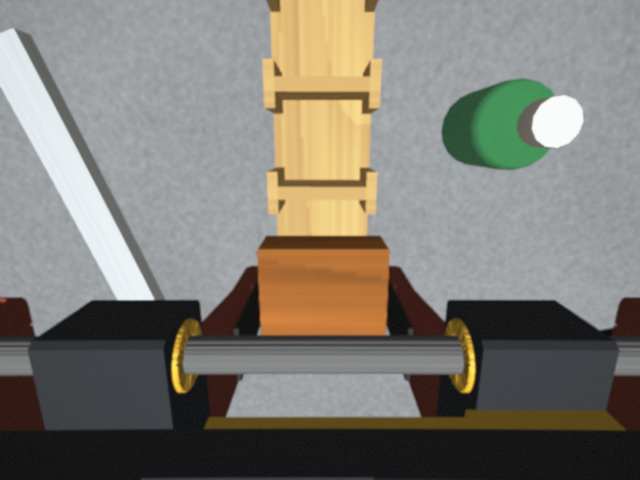

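The held 24 mm plate shows at rows 237–335 between the fingers and squarely aligned with the tray. I'll check its far edge against the +28 mm tool-x offset it should have.

```bash
cat >> h.py <<'E'
def held(px,dz):
    s=get_state();C=cal('wrist');R=Ro.from_quat(s['eef_rot']).as_matrix()
    q=onz(C,px,s['tool_pos'][2]+dz);print('held in tool frame',np.round((q-s['tool_pos'])@R,1))
E
python3 - <<'E'
from h import *
held([[262,249],[324,248.5],[386,247.5]],19.8)
held([[262,237],[324,237.5],[386,237]],-4.2)
C=cal('wrist');print(proj(C,[[*tray2w(-38,-35+4.5),54],[*tray2w(38,-35+4.5),54],[*tray2w(-38,-35-4.5),54],[*tray2w(38,-35-4.5),54]]))
E
```

```text
held in tool frame [[ 25.8 -24.6 -19.8]
 [ 26.    1.3 -19.8]
 [ 26.4  27.1 -19.8]]
held in tool frame [[ 24.6 -28.7   4.2]
 [ 24.3   1.4   4.2]
 [ 24.6  31.4   4.2]]
[[267.32325838 185.72621514]
 [378.13479107 185.53737403]
 [267.86559599 198.76801897]
 [377.63784322 198.577342  ]]
```

```bash
python3 - <<'E'
from h import *
np.set_printoptions(precision=1,suppress=True)
s=get_state();C=cal('wrist');p,d=get_image('wrist');P=cloud(C,d);R=Ro.from_quat(s['eef_rot']).as_matrix()
S=cv2.cvtColor(p,cv2.COLOR_RGB2HSV);m=(S[:,:,1]>150)&(S[:,:,0]<16)&(S[:,:,2]>60);m[:230]=0;m[330:]=0;m[:,:230]=0;m[:,420:]=0
T=(P-s['tool_pos'])@R
q=T[m];print('plate z',np.percentile(q[:,2],[2,50,98]))
v,u=np.nonzero(m)
for r in (236,238,240,244,246,248,250,254,270,300,320):
    k=u[v==r];
    if len(k):print(r,k.min(),k.max(),'tool z',np.median(T[r,k.min():k.max(),2]), 'x',np.median(T[r,k.min():k.max(),0]),'y',T[r,k.min(),1],T[r,k.max(),1])
t=(P[:,:,:2]-TC)@np.array([[np.cos(TY),-np.sin(TY)],[np.sin(TY),np.cos(TY)]])
for yc in(-35,35):
    k=(abs(P[:,:,2]-54)<4)&(abs(t[:,:,1]-yc)<5)&(abs(t[:,:,0])<50);q=t[k];print('partition',yc,len(q),np.percentile(q,[1,50,99],axis=0))
    k=(abs(P[:,:,2]-54)<4)&(abs(t[:,:,1]-yc)<20)&(abs(abs(t[:,:,0])-34)<6);q=t[k];print('lips',np.percentile(q,[1,50,99],axis=0),'z',np.median(P[k][:,2]))
E
```

```text
plate z [-20.9 -19.6  -2.9]
238 267 379 tool z -1.3052516236858729 x 25.55279592052053 y -25.34763654174797 27.054677594065637
240 266 380 tool z -4.805007076091208 x 25.546868872276875 y -25.33637695606346 26.912581020416965
244 263 383 tool z -11.3365956256267 x 25.52240787829494 y -25.53391897116754 27.352159004930076
246 262 384 tool z -14.656369724759958 x 25.58447061761531 y -25.68488121915018 27.050170212291683
248 260 386 tool z -17.526178926096897 x 25.54276905493498 y -25.847298338012145 27.581309662083893
250 259 387 tool z -19.272403377305828 x 25.193917980143308 y -26.103652272894504 27.82071620361632
254 258 387 tool z -19.654224847707013 x 23.553347264772277 y -26.383753861209936 27.723105109724756
270 257 389 tool z -19.677334203249877 x 16.434992423429865 y -27.416442429688793 31.52128719008291
300 258 387 tool z -19.730138810764334 x 2.643329821373961 y -27.444395598186283 28.634159389049724
320 259 386 tool z -19.6587923037586 x -6.9598890968550755 y -27.12006396450458 28.656563751420624
partition -35 1519 [[-37.9 -39.9]
 [ -1.2 -35.4]
 [ 36.3 -30.4]]
lips [[-38.5 -49.6]
 [-28.9 -34.9]
 [ 36.7 -20.6]] z 53.793593811082175
partition 35 1904 [[-37.6  30.1]
 [ -0.4  34.7]
 [ 36.3  39.5]]
lips [[-38.2  20.4]
 [-29.   34.8]
 [ 36.9  48.7]] z 53.690997770489474
```

{"fn": "jog_arm", "kwargs": {"series": [{"hand": -1,"translation": [0.065,0,0.6],"twist": [0,0,0]},{"hand": -1,"translation": [0,0,0.8],"twist": [0,0,0]},{"hand": -1,"translation": [0,0,0.8],"twist": [0,0,0]},{"hand": -1,"translation": [0,0,0.8],"twist": [0,0,0]},{"hand": -1,"translation": [0,0,0.5],"twist": [0,0,0]},{"hand": -1,"translation": [0,0,0.4],"twist": [0,0,0]},{"hand": -1,"translation": [0,0,0.2],"twist": [0,0,0]},{"hand": -1,"translation": [0,0,0.08],"twist": [0,0,0]}]}}

```text
clock: 10.8
tool_pos: [627.3, -44.7, 10.7]
eef_rot: [0.773, 0.634, -0.0, -0.0]
wrist_force: [-0.7, -0.1, -0.6]
opening: 55.9
```

{"fn": "jog_arm", "kwargs": {"series": [{"hand": -1,"translation": [0,0,0],"twist": [0,0,0]}]}}

```text
clock: 10.9
tool_pos: [627.5, -44.6, 11.2]
eef_rot: [0.773, 0.634, 0.0, 0.0]
wrist_force: [-0.6, -0.4, -1.1]
opening: 55.6
```

It slid in with no contact force. Release, lift, and go on to jar_tall.

{"fn": "jog_arm", "kwargs": {"series": [{"hand": 1,"translation": [0,0,0],"twist": [0,0,0]},{"hand": 1,"translation": [0,0,0],"twist": [0,0,0]},{"hand": 1,"translation": [0,0,0],"twist": [0,0,0]},{"hand": 1,"translation": [0,0,-0.5],"twist": [0,0,0]},{"hand": 1,"translation": [0,0,-0.95],"twist": [0,0,0]},{"hand": 1,"translation": [0,0,-0.95],"twist": [0,0,0]},{"hand": 1,"translation": [0,0,-0.95],"twist": [0,0,0]},{"hand": 1,"translation": [0,0,-0.95],"twist": [0,0,0]}]}}

```text
clock: 11.7
tool_pos: [627.2, -44.5, 142.4]
eef_rot: [0.773, 0.634, 0.0, 0.0]
wrist_force: [0.8, -0.1, -0.7]
opening: 87.6
```

{"fn": "jog_arm", "kwargs": {"series": [{"hand": 1,"translation": [-0.912,-0.483,0],"twist": [0,0,0]},{"hand": 1,"translation": [-0.912,-0.483,0],"twist": [0,0,0]},{"hand": 1,"translation": [-0.912,-0.483,0],"twist": [0,0,0]},{"hand": 1,"translation": [-0.912,-0.483,0],"twist": [0,0,0]},{"hand": 1,"translation": [-0.912,-0.483,0],"twist": [0,0,0]},{"hand": 1,"translation": [-0.912,-0.483,0],"twist": [0,0,0]},{"hand": 1,"translation": [-0.912,-0.483,0],"twist": [0,0,0]},{"hand": 1,"translation": [-0.912,-0.483,0],"twist": [0,0,0]}]}}

```text
clock: 12.5
tool_pos: [470.1, -237.5, 141.2]
eef_rot: [0.773, 0.634, 0.0, 0.001]
wrist_force: [0.2, -0.4, -0.7]
opening: 87.9
```

{"fn": "jog_arm", "kwargs": {"series": [{"hand": 1,"translation": [-0.912,-0.483,0],"twist": [0,0,0]},{"hand": 1,"translation": [-0.912,-0.483,0],"twist": [0,0,0]},{"hand": 1,"translation": [-0.912,-0.483,0],"twist": [0,0,0]},{"hand": 1,"translation": [-0.912,-0.483,0],"twist": [0,0,0]},{"hand": 1,"translation": [0,0,0],"twist": [0,0,0]},{"hand": 1,"translation": [0,0,0],"twist": [0,0,0]},{"hand": 1,"translation": [0,0,0],"twist": [0,0,0]}]}}

```text
clock: 13.2
tool_pos: [393.0, -332.0, 140.4]
eef_rot: [0.773, 0.634, 0.0, 0.0]
wrist_force: [-0.3, -0.8, 0.6]
opening: 87.6
```

```bash
python3 - <<'E'
from h import *
c,_=look('w4',48,'lid')
t=tray2w(-0.5,-69)
legs([(*c,130,-11.24),(*c,6,None),(*c,140,None),(*t,140,None),(*t,38,None)])
C=cal('wrist');p=cv2.imread('pics/w4.png')
E
```

```text
lid [ 392.6 -331.7] r 22.1 mean [ 392.5 -331.4] z 47.8 px [320.77632086 237.46818357]
t=13.2 at [ 393.1 -331.8  140.3] yaw -11.2 open 87.9 F [ 0.6 -0.1 -0.2] q6 -0.53
 -> [ 392.5 -331.4  130. ] yaw -11.2: twist 0.00 | shift [ 0.01 -0.02  0.34] | n=1 per-row [ 0.011 -0.022  0.342]
 -> [ 392.5 -331.4    6. ] yaw -11.2: twist 0.00 | shift [0.   0.   4.13] | n=5 per-row [0.    0.    0.827]
 -> [ 392.5 -331.4  140. ] yaw -11.2: twist 0.00 | shift [ 0.    0.   -4.47] | n=5 per-row [ 0.     0.    -0.893]
 -> [627.5 -45.9 140. ] yaw -11.2: twist 0.00 | shift [10.86  5.83 -0.  ] | n=12 per-row [ 0.905  0.486 -0.   ]
 -> [627.5 -45.9  38. ] yaw -11.2: twist 0.00 | shift [0.  0.  3.4] | n=4 per-row [0.   0.   0.85]
```

{"fn": "jog_arm", "kwargs": {"series": [{"hand": 1,"translation": [0,-0.02,0.8],"twist": [0,0,0]},{"hand": 1,"translation": [0,0,0.9],"twist": [0,0,0]},{"hand": 1,"translation": [0,0,0.9],"twist": [0,0,0]},{"hand": 1,"translation": [0,0,0.9],"twist": [0,0,0]},{"hand": 1,"translation": [0,0,0.7],"twist": [0,0,0]},{"hand": 1,"translation": [0,0,0.27],"twist": [0,0,0]},{"hand": -1,"translation": [0,0,0],"twist": [0,0,0]},{"hand": -1,"translation": [0,0,0],"twist": [0,0,0]}]}}

```text
clock: 14.05
tool_pos: [392.6, -332.4, 6.4]
eef_rot: [0.773, 0.635, 0.0, 0.0]
wrist_force: [-0.2, -0.2, -0.1]
opening: 75.5
```

{"fn": "jog_arm", "kwargs": {"series": [{"hand": -1,"translation": [0,0,0],"twist": [0,0,0]},{"hand": -1,"translation": [0,0,0],"twist": [0,0,0]},{"hand": -1,"translation": [0,0,0],"twist": [0,0,0]}]}}

```text
clock: 14.35
tool_pos: [392.2, -332.7, 6.5]
eef_rot: [0.773, 0.634, 0.0, 0.001]
wrist_force: [2.6, -1.4, 6.4]
opening: 51.7
```

{"fn": "jog_arm", "kwargs": {"series": [{"hand": -1,"translation": [0,0,-0.4],"twist": [0,0,0]},{"hand": -1,"translation": [0,0,-0.8],"twist": [0,0,0]},{"hand": -1,"translation": [0,0,-0.9],"twist": [0,0,0]},{"hand": -1,"translation": [0,0,-0.9],"twist": [0,0,0]},{"hand": -1,"translation": [0,0,-0.9],"twist": [0,0,0]},{"hand": -1,"translation": [0,0,-0.57],"twist": [0,0,0]},{"hand": -1,"translation": [0.5,0.27,0],"twist": [0,0,0]},{"hand": -1,"translation": [0.9,0.48,0],"twist": [0,0,0]}]}}

```text
clock: 15.15
tool_pos: [422.1, -296.4, 141.7]
eef_rot: [0.774, 0.633, 0.0, 0.001]
wrist_force: [0.1, 0.8, -1.5]
opening: 51.8
```

{"fn": "jog_arm", "kwargs": {"series": [{"hand": -1,"translation": [0.9,0.48,0],"twist": [0,0,0]},{"hand": -1,"translation": [0.9,0.48,0],"twist": [0,0,0]},{"hand": -1,"translation": [0.9,0.48,0],"twist": [0,0,0]},{"hand": -1,"translation": [0.9,0.48,0],"twist": [0,0,0]},{"hand": -1,"translation": [0.9,0.48,0],"twist": [0,0,0]},{"hand": -1,"translation": [0.9,0.48,0],"twist": [0,0,0]},{"hand": -1,"translation": [0.9,0.48,0],"twist": [0,0,0]},{"hand": -1,"translation": [0.9,0.48,0],"twist": [0,0,0]}]}}

```text
clock: 15.95
tool_pos: [577.8, -105.2, 140.8]
eef_rot: [0.773, 0.634, 0.0, 0.0]
wrist_force: [0.8, 0.1, -1.0]
opening: 51.8
```

{"fn": "jog_arm", "kwargs": {"series": [{"hand": -1,"translation": [0.9,0.48,0],"twist": [0,0,0]},{"hand": -1,"translation": [0.9,0.48,0],"twist": [0,0,0]},{"hand": -1,"translation": [0.46,0.28,0],"twist": [0,0,0]},{"hand": -1,"translation": [0,0,0],"twist": [0,0,0]},{"hand": -1,"translation": [0,0,0],"twist": [0,0,0]},{"hand": -1,"translation": [0,0,0],"twist": [0,0,0]}]}}

```text
clock: 16.55
tool_pos: [626.0, -48.1, 139.9]
eef_rot: [0.773, 0.634, -0.0, -0.0]
wrist_force: [0.0, -0.0, -2.6]
opening: 51.7
```

```bash
python3 - <<'E'
from h import *
t=tray2w(-0.7,-69);legs([(*t,37,-11.24)])
E
```

```text
t=16.6 at [626.  -48.1 139.9] yaw -11.3 open 51.7 F [ 0.  -0.  -2.6] q6 0.10
 -> [627.3 -45.8  37. ] yaw -11.2: twist -0.01 | shift [0.08 0.03 3.43] | n=4 per-row [0.02  0.007 0.857]
```

{"fn": "jog_arm", "kwargs": {"series": [{"hand": -1,"translation": [0.08,0.03,0.7],"twist": [0,0,0]},{"hand": -1,"translation": [0,0,0.9],"twist": [0,0,0]},{"hand": -1,"translation": [0,0,0.8],"twist": [0,0,0]},{"hand": -1,"translation": [0,0,0.6],"twist": [0,0,0]},{"hand": -1,"translation": [0,0,0.3],"twist": [0,0,0]},{"hand": -1,"translation": [0,0,0.13],"twist": [0,0,0]},{"hand": -1,"translation": [0,0,0],"twist": [0,0,0]}]}}

```text
clock: 17.25
tool_pos: [628.3, -45.5, 37.4]
eef_rot: [0.773, 0.634, -0.0, -0.0]
wrist_force: [0.4, 0.3, -1.4]
opening: 51.7
```

{"fn": "jog_arm", "kwargs": {"series": [{"hand": 1,"translation": [0,0,0],"twist": [0,0,0]},{"hand": 1,"translation": [0,0,0],"twist": [0,0,0]},{"hand": 1,"translation": [0,0,0],"twist": [0,0,0]},{"hand": 1,"translation": [0,0,-0.5],"twist": [0,0,0]},{"hand": 1,"translation": [0,0,-0.98],"twist": [0,0,0]},{"hand": 1,"translation": [0,0,-0.98],"twist": [0,0,0]},{"hand": 1,"translation": [0,0,-0.98],"twist": [0,0,0.97]}]}}

```text
clock: 17.95
tool_pos: [628.5, -44.8, 142.4]
eef_rot: [0.815, 0.58, 0.0, 0.0]
wrist_force: [-0.2, -0.5, -0.1]
opening: 88.0
```

{"fn": "jog_arm", "kwargs": {"series": [{"hand": 1,"translation": [-0.931,-0.01,0],"twist": [0,0,0]},{"hand": 1,"translation": [-0.931,-0.01,0],"twist": [0,0,0]},{"hand": 1,"translation": [-0.931,-0.01,0],"twist": [0,0,0]},{"hand": 1,"translation": [-0.931,-0.01,0],"twist": [0,0,0]},{"hand": 1,"translation": [-0.931,-0.01,0],"twist": [0,0,0]},{"hand": 1,"translation": [-0.931,-0.01,0],"twist": [0,0,0]},{"hand": 1,"translation": [-0.931,-0.01,0],"twist": [0,0,0]},{"hand": 1,"translation": [-0.931,-0.01,0],"twist": [0,0,0]}]}}

```text
clock: 18.75
tool_pos: [553.1, -256.4, 141.6]
eef_rot: [0.814, 0.581, 0.0, 0.001]
wrist_force: [-0.0, 0.2, 0.5]
opening: 88.0
```

{"fn": "jog_arm", "kwargs": {"series": [{"hand": 1,"translation": [-0.931,-0.01,0],"twist": [0,0,0]},{"hand": 1,"translation": [-0.931,-0.01,0],"twist": [0,0,0]},{"hand": 1,"translation": [-0.931,-0.01,0],"twist": [0,0,0]},{"hand": 1,"translation": [-0.931,-0.01,0],"twist": [0,0,0]},{"hand": 1,"translation": [-0.931,-0.01,0],"twist": [0,0,0]},{"hand": 1,"translation": [0,0,0],"twist": [0,0,0]},{"hand": 1,"translation": [0,0,0],"twist": [0,0,0]},{"hand": 1,"translation": [0,0,0],"twist": [0,0,0]}]}}

```text
clock: 19.55
tool_pos: [506.6, -386.0, 140.7]
eef_rot: [0.814, 0.581, 0.0, 0.0]
wrist_force: [0.4, 0.2, 0.2]
opening: 87.8
```

```bash
python3 - <<'E'
from h import *
c,a=look('w5',24)
t=tray2w(-0.7,71)
legs([(*c,130,(a+45)%90-45),(*c,3,None),(*c,140,None),(*t,140,-11.24),(*t,10,None)])
C=cal('top');p,d=get_image('top');P=cloud(C,d)
S=cv2.cvtColor(p,cv2.COLOR_RGB2HSV);m=((S[:,:,1]<60)&(S[:,:,2]>130)&(P[:,:,2]>15)).astype(np.uint8);n,l,st,cc=cv2.connectedComponentsWithStats(m)
for i in range(1,n):
    if st[i,4]>100:q=P[l==i];print('white',cc[i],st[i,4],np.median(q,0))
cv2.imwrite('pics/top1.png',p[:,:,::-1])
E
```

```text
plate [ 507.8 -388.3] mean [ 508.  -387.8] [55.1 54.7] ang 71.0 z 23.8 px [324. 232.]
t=19.6 at [ 506.7 -385.8  140.6] yaw -19.0 open 88.0 F [ 0.3  0.  -0.4] q6 -0.34
 -> [ 508.  -387.8  130. ] yaw -19.0: twist 0.01 | shift [-0.05  0.06  0.35] | n=1 per-row [-0.048  0.06   0.352]
 -> [ 508.  -387.8    3. ] yaw -19.0: twist 0.00 | shift [0.   0.   4.23] | n=5 per-row [0.    0.    0.847]
 -> [ 508.  -387.8  140. ] yaw -19.0: twist 0.00 | shift [ 0.    0.   -4.57] | n=5 per-row [ 0.     0.    -0.913]
 -> [654.6  91.5 140. ] yaw -11.2: twist -0.97 | shift [16.62  1.68 -0.  ] | n=17 per-row [ 0.978  0.099 -0.   ]
 -> [654.6  91.5  10. ] yaw -11.2: twist 0.00 | shift [-0.    0.    4.33] | n=5 per-row [-0.     0.     0.867]
white [312.63302752 150.74311927] 109 [762.41877113   5.4793411  104.72652417]
white [570.6        214.56779661] 590 [ 473.55701575 -287.53055278  557.77446842]
white [611.10996928 277.69816718] 9439 [ 385.97417629 -266.48070781  662.41409906]
white [159.85714286 187.22857143] 105 [715.35603126 335.93242422 104.44174318]
white [343.00946372 211.29022082] 317 [629.93699994 -45.92694463  77.63024758]
white [174.61129568 245.88039867] 301 [599.61705923 326.08116985  39.57366146]
white [196.56687898 282.56050955] 314 [515.84627029 284.42356241  31.6296369 ]
white [334.86608696 300.68782609] 1150 [447.3199551   -8.6593371   16.93246251]
white [489.37121431 408.86059033] 10401 [303.02889786 -60.75744943 848.56679484]
white [473.47482014 379.85971223] 278 [322.275798   -52.45672031 843.32520766]
white [552.23627177 421.95266587] 7521 [290.22119187 -98.02058074 851.77597116]
white [609.88041198 437.92046538] 5243 [ 273.74708186 -136.76748971  851.06445792]
white [254.11036789 404.26421405] 299 [246.85136066 182.28252473  19.56321488]
```

{"fn": "jog_arm", "kwargs": {"series": [{"hand": 1,"translation": [-0.055,0.06,0.8],"twist": [0,0,0]},{"hand": 1,"translation": [0,0,0.9],"twist": [0,0,0]},{"hand": 1,"translation": [0,0,0.9],"twist": [0,0,0]},{"hand": 1,"translation": [0,0,0.9],"twist": [0,0,0]},{"hand": 1,"translation": [0,0,0.8],"twist": [0,0,0]},{"hand": 1,"translation": [0,0,0.27],"twist": [0,0,0]},{"hand": -1,"translation": [0,0,0],"twist": [0,0,0]},{"hand": -1,"translation": [0,0,0],"twist": [0,0,0]}]}}

```text
clock: 20.45
tool_pos: [508.1, -388.9, 3.8]
eef_rot: [0.814, 0.581, 0.0, 0.0]
wrist_force: [-0.4, 1.3, 0.2]
opening: 75.1
```

{"fn": "jog_arm", "kwargs": {"series": [{"hand": -1,"translation": [0,0,0],"twist": [0,0,0]},{"hand": -1,"translation": [0,0,0],"twist": [0,0,0]},{"hand": -1,"translation": [0,0,0],"twist": [0,0,0]}]}}

```text
clock: 20.75
tool_pos: [507.9, -389.3, 4.0]
eef_rot: [0.814, 0.58, 0.0, 0.001]
wrist_force: [-0.0, 0.7, 3.0]
opening: 55.9
```

{"fn": "jog_arm", "kwargs": {"series": [{"hand": -1,"translation": [0,0,-0.4],"twist": [0,0,0]},{"hand": -1,"translation": [0,0,-0.8],"twist": [0,0,0]},{"hand": -1,"translation": [0,0,-0.9],"twist": [0,0,0]},{"hand": -1,"translation": [0,0,-0.9],"twist": [0,0,0]},{"hand": -1,"translation": [0,0,-0.9],"twist": [0,0,0]},{"hand": -1,"translation": [0,0,-0.67],"twist": [0,0,0]},{"hand": -1,"translation": [0,0,0],"twist": [0,0,-0.97]},{"hand": -1,"translation": [0.6,0.06,0],"twist": [0,0,0]}]}}

```text
clock: 21.55
tool_pos: [513.0, -373.0, 142.0]
eef_rot: [0.773, 0.634, 0.0, 0.002]
wrist_force: [0.5, -0.0, -0.1]
opening: 56.0
```

{"fn": "jog_arm", "kwargs": {"series": [{"hand": -1,"translation": [0.978,0.1,0],"twist": [0,0,0]},{"hand": -1,"translation": [0.978,0.1,0],"twist": [0,0,0]},{"hand": -1,"translation": [0.978,0.1,0],"twist": [0,0,0]},{"hand": -1,"translation": [0.978,0.1,0],"twist": [0,0,0]},{"hand": -1,"translation": [0.978,0.1,0],"twist": [0,0,0]},{"hand": -1,"translation": [0.978,0.1,0],"twist": [0,0,0]},{"hand": -1,"translation": [0.978,0.1,0],"twist": [0,0,0]},{"hand": -1,"translation": [0.978,0.1,0],"twist": [0,0,0]}]}}

```text
clock: 22.35
tool_pos: [581.8, -143.7, 140.0]
eef_rot: [0.774, 0.633, -0.0, -0.001]
wrist_force: [0.6, 0.4, 0.1]
opening: 56.3
```

{"fn": "jog_arm", "kwargs": {"series": [{"hand": -1,"translation": [0.978,0.1,0],"twist": [0,0,0]},{"hand": -1,"translation": [0.978,0.1,0],"twist": [0,0,0]},{"hand": -1,"translation": [0.978,0.1,0],"twist": [0,0,0]},{"hand": -1,"translation": [0.978,0.1,0],"twist": [0,0,0]},{"hand": -1,"translation": [0.978,0.1,0],"twist": [0,0,0]},{"hand": -1,"translation": [0.978,0.1,0],"twist": [0,0,0]},{"hand": -1,"translation": [0.978,0.1,0],"twist": [0,0,0]},{"hand": -1,"translation": [0.978,0.1,0],"twist": [0,0,0]}]}}

```text
clock: 23.15
tool_pos: [650.8, 81.5, 139.9]
eef_rot: [0.774, 0.633, -0.001, -0.0]
wrist_force: [-0.1, -0.6, -0.9]
opening: 55.8
```

{"fn": "jog_arm", "kwargs": {"series": [{"hand": -1,"translation": [0.38,0.02,0],"twist": [0,0,0]},{"hand": -1,"translation": [0,0,0],"twist": [0,0,0]},{"hand": -1,"translation": [0,0,0],"twist": [0,0,0]},{"hand": -1,"translation": [0,0,0],"twist": [0,0,0]}]}}

```text
clock: 23.55
tool_pos: [653.8, 89.3, 140.1]
eef_rot: [0.774, 0.634, -0.0, -0.0]
wrist_force: [-0.4, -0.3, -0.7]
opening: 55.7
```

```bash
cat >> h.py <<'E'
def heldx(top):
    """far-edge of held plate: top = its height above TCP; returns camera-seen centre in tool frame, and tray lip offsets"""
    s=get_state();C=cal('wrist');p,d=get_image('wrist');P=cloud(C,d);R=Ro.from_quat(s['eef_rot']).as_matrix()
    S=cv2.cvtColor(p,cv2.COLOR_RGB2HSV);T=(P-s['tool_pos'])@R
    m=(S[:,:,1]>150)&(S[:,:,0]<16)&(S[:,:,2]>60)&(abs(T[:,:,0])<34)&(abs(T[:,:,1])<34)&(T[:,:,2]>-top-5)&(T[:,:,2]<8)
    q=T[m];f=q[q[:,0]>20];print('held: far x %.1f (ctr %.1f) y %.1f..%.1f ctr %.1f'%(np.percentile(f[:,0],90),np.percentile(f[:,0],90)-28,np.percentile(q[:,1],1),np.percentile(q[:,1],99),np.percentile(q[:,1],[1,99]).mean()))
E
python3 - <<'E'
from h import *
heldx(20)
t=tray2w(-0.7,71);legs([(*t,10.5,-11.24)])
E
```

```text
held: far x 27.4 (ctr -0.6) y -26.7..28.4 ctr 0.8
t=23.6 at [654.   89.2 140.1] yaw -11.4 open 55.8 F [-0.8  0.4 -0.7] q6 0.32
 -> [654.6  91.5  10.5] yaw -11.2: twist -0.02 | shift [0.08 0.   4.32] | n=5 per-row [0.016 0.001 0.864]
```

{"fn": "jog_arm", "kwargs": {"series": [{"hand": -1,"translation": [0.065,-0.01,0.7],"twist": [0,0,0]},{"hand": -1,"translation": [0,0,0.9],"twist": [0,0,0]},{"hand": -1,"translation": [0,0,0.8],"twist": [0,0,0]},{"hand": -1,"translation": [0,0,0.8],"twist": [0,0,0]},{"hand": -1,"translation": [0,0,0.5],"twist": [0,0,0]},{"hand": -1,"translation": [0,0,0.4],"twist": [0,0,0]},{"hand": -1,"translation": [0,0,0.21],"twist": [0,0,0]},{"hand": -1,"translation": [0,0,0],"twist": [0,0,0]}]}}

```text
clock: 24.4
tool_pos: [654.7, 92.1, 10.8]
eef_rot: [0.773, 0.634, 0.0, 0.0]
wrist_force: [0.3, 0.2, -0.7]
opening: 55.8
```

{"fn": "jog_arm", "kwargs": {"series": [{"hand": 1,"translation": [0,0,0],"twist": [0,0,0]},{"hand": 1,"translation": [0,0,0],"twist": [0,0,0]},{"hand": 1,"translation": [0,0,0],"twist": [0,0,0]},{"hand": 1,"translation": [0,0,-0.5],"twist": [0,0,0]},{"hand": 1,"translation": [0,0,-0.95],"twist": [0,0,0]},{"hand": 1,"translation": [0,0,-0.95],"twist": [0,0,0]},{"hand": 1,"translation": [0,0,-0.95],"twist": [0,0,0]},{"hand": 1,"translation": [0,0,-0.95],"twist": [0,0,-0.82]}]}}

```text
clock: 25.2
tool_pos: [654.7, 92.4, 142.5]
eef_rot: [0.735, 0.678, 0.0, 0.0]
wrist_force: [1.0, -0.8, -0.2]
opening: 88.3
```

{"fn": "jog_arm", "kwargs": {"series": [{"hand": 1,"translation": [0,0,0],"twist": [0,0,-0.81]},{"hand": 1,"translation": [0,0,0],"twist": [0,0,-0.81]},{"hand": 1,"translation": [0,0,0],"twist": [0,0,-0.81]},{"hand": 1,"translation": [0,0,0],"twist": [0,0,-0.81]},{"hand": 1,"translation": [0.9,-0.77,0.05],"twist": [0,0,0]},{"hand": 1,"translation": [0.9,-0.77,0.05],"twist": [0,0,0]},{"hand": 1,"translation": [0.9,-0.77,0.05],"twist": [0,0,0]},{"hand": 1,"translation": [0.9,-0.77,0.05],"twist": [0,0,0]}]}}

```text
clock: 26.0
tool_pos: [528.4, 160.1, 135.1]
eef_rot: [0.565, 0.825, 0.001, 0.0]
wrist_force: [0.1, 0.2, -1.0]
opening: 87.7
```

{"fn": "jog_arm", "kwargs": {"series": [{"hand": 1,"translation": [0.9,-0.77,0.05],"twist": [0,0,0]},{"hand": 1,"translation": [0.9,-0.77,0.05],"twist": [0,0,0]},{"hand": 1,"translation": [0.9,-0.77,0.05],"twist": [0,0,0]},{"hand": 1,"translation": [0.9,-0.77,0.05],"twist": [0,0,0]},{"hand": 1,"translation": [0,0,0],"twist": [0,0,0]},{"hand": 1,"translation": [0,0,0],"twist": [0,0,0]},{"hand": 1,"translation": [0,0,0],"twist": [0,0,0]}]}}

```text
clock: 26.7
tool_pos: [405.5, 227.1, 128.7]
eef_rot: [0.565, 0.825, 0.001, 0.001]
wrist_force: [-1.1, -0.1, -0.6]
opening: 88.0
```

```bash
python3 - <<'E'
from h import *
c,a=look('w6',8)
t=tray2w(-0.7,70.5)
legs([(*c,130,(a+45)%90-45),(*c,2,None),(*c,140,None),(*t,140,-11.24),(*t,33,None)])
E
```

```text
plate [403.  229.5] mean [403.  230.2] [54.1 55.4] ang 22.4 z 7.9 px [320. 224.]
t=26.8 at [405.5 226.9 128.5] yaw 21.2 open 88.3 F [ 0.5 -0.1  0.2] q6 0.12
 -> [403.  230.2 130. ] yaw 22.4: twist -0.16 | shift [ 0.13 -0.03 -0.05] | n=1 per-row [ 0.134 -0.034 -0.049]
 -> [403.  230.2   2. ] yaw 22.4: twist 0.00 | shift [0.   0.   4.27] | n=5 per-row [0.    0.    0.853]
 -> [403.  230.2 140. ] yaw 22.4: twist 0.00 | shift [ 0.   0.  -4.6] | n=5 per-row [ 0.    0.   -0.92]
 -> [654.5  91.  140. ] yaw -11.2: twist 4.21 | shift [-2.92  9.13 -0.  ] | n=10 per-row [-0.292  0.913 -0.   ]
 -> [654.5  91.   33. ] yaw -11.2: twist 0.00 | shift [0.   0.   3.57] | n=4 per-row [0.    0.    0.892]
```

{"fn": "jog_arm", "kwargs": {"series": [{"hand": 1,"translation": [0.12,-0.03,0.7],"twist": [0,0,-0.16]},{"hand": 1,"translation": [0,0,0.9],"twist": [0,0,0]},{"hand": 1,"translation": [0,0,0.9],"twist": [0,0,0]},{"hand": 1,"translation": [0,0,0.9],"twist": [0,0,0]},{"hand": 1,"translation": [0,0,0.6],"twist": [0,0,0]},{"hand": 1,"translation": [0,0,0.22],"twist": [0,0,0]},{"hand": -1,"translation": [0,0,0],"twist": [0,0,0]},{"hand": -1,"translation": [0,0,0],"twist": [0,0,0]}]}}

```text
clock: 27.55
tool_pos: [402.9, 229.8, 1.6]
eef_rot: [0.556, 0.831, 0.0, 0.0]
wrist_force: [-0.4, 0.2, 0.0]
opening: 75.4
```

{"fn": "jog_arm", "kwargs": {"series": [{"hand": -1,"translation": [0,0,0],"twist": [0,0,0]},{"hand": -1,"translation": [0,0,0],"twist": [0,0,0]},{"hand": -1,"translation": [0,0,0],"twist": [0,0,0]}]}}

```text
clock: 27.85
tool_pos: [402.4, 230.0, 1.6]
eef_rot: [0.556, 0.831, 0.0, 0.0]
wrist_force: [0.8, -1.4, 2.4]
opening: 55.7
```

{"fn": "jog_arm", "kwargs": {"series": [{"hand": -1,"translation": [0,0,-0.4],"twist": [0,0,0]},{"hand": -1,"translation": [0,0,-0.8],"twist": [0,0,0]},{"hand": -1,"translation": [0,0,-0.9],"twist": [0,0,0]},{"hand": -1,"translation": [0,0,-0.9],"twist": [0,0,0]},{"hand": -1,"translation": [0,0,-0.9],"twist": [0,0,0]},{"hand": -1,"translation": [0,0,-0.7],"twist": [0,0,0.84]},{"hand": -1,"translation": [0,0,0],"twist": [0,0,0.84]},{"hand": -1,"translation": [0,0,0],"twist": [0,0,0.84]}]}}

```text
clock: 28.65
tool_pos: [402.3, 230.2, 141.1]
eef_rot: [0.694, 0.72, 0.001, 0.0]
wrist_force: [-0.3, -0.1, -0.5]
opening: 55.3
```

{"fn": "jog_arm", "kwargs": {"series": [{"hand": -1,"translation": [0,0,0],"twist": [0,0,0.84]},{"hand": -1,"translation": [0,0,0],"twist": [0,0,0.85]},{"hand": -1,"translation": [-0.29,0.913,0],"twist": [0,0,0]},{"hand": -1,"translation": [-0.29,0.913,0],"twist": [0,0,0]},{"hand": -1,"translation": [-0.29,0.913,0],"twist": [0,0,0]},{"hand": -1,"translation": [-0.29,0.913,0],"twist": [0,0,0]},{"hand": -1,"translation": [-0.29,0.913,0],"twist": [0,0,0]},{"hand": -1,"translation": [-0.29,0.913,0],"twist": [0,0,0]}]}}

```text
clock: 29.45
tool_pos: [553.8, 146.1, 140.2]
eef_rot: [0.773, 0.635, 0.0, 0.0]
wrist_force: [0.1, 0.5, 0.3]
opening: 55.1
```

{"fn": "jog_arm", "kwargs": {"series": [{"hand": -1,"translation": [-0.29,0.913,0],"twist": [0,0,0]},{"hand": -1,"translation": [-0.29,0.913,0],"twist": [0,0,0]},{"hand": -1,"translation": [-0.29,0.913,0],"twist": [0,0,0]},{"hand": -1,"translation": [-0.29,0.913,0],"twist": [0,0,0]},{"hand": -1,"translation": [0,0,0],"twist": [0,0,0]},{"hand": -1,"translation": [0,0,0],"twist": [0,0,0]},{"hand": -1,"translation": [0,0,0],"twist": [0,0,0]}]}}

```text
clock: 30.15
tool_pos: [652.6, 91.8, 139.4]
eef_rot: [0.773, 0.635, -0.0, -0.0]
wrist_force: [0.3, 0.0, -0.5]
opening: 55.6
```

```bash
python3 - <<'E'
from h import *
heldx(6)
t=tray2w(-0.8,70.5);legs([(*t,33,-11.24),(*t,140,None),(402.2,326.2,130,-11.3)])
E
```

```text
held: far x 27.1 (ctr -0.9) y -26.3..28.0 ctr 0.8
t=30.2 at [652.6  91.9 139.5] yaw -11.2 open 55.8 F [-0.3  0.1 -0. ] q6 0.32
 -> [654.4  91.   33. ] yaw -11.2: twist 0.01 | shift [-0.02  0.06  3.55] | n=4 per-row [-0.005  0.016  0.887]
 -> [654.4  91.  140. ] yaw -11.2: twist 0.00 | shift [ 0.    0.   -3.57] | n=4 per-row [ 0.     0.    -0.892]
 -> [402.2 326.2 130. ] yaw -11.3: twist 0.01 | shift [ 6.04 -9.78  0.33] | n=10 per-row [ 0.604 -0.978  0.033]
```

{"fn": "jog_arm", "kwargs": {"series": [{"hand": -1,"translation": [0,0.06,0.7],"twist": [0,0,0]},{"hand": -1,"translation": [0,0,0.9],"twist": [0,0,0]},{"hand": -1,"translation": [0,0,0.7],"twist": [0,0,0]},{"hand": -1,"translation": [0,0,0.6],"twist": [0,0,0]},{"hand": -1,"translation": [0,0,0.4],"twist": [0,0,0]},{"hand": -1,"translation": [0,0,0.25],"twist": [0,0,0]},{"hand": -1,"translation": [0,0,0],"twist": [0,0,0]}]}}

```text
clock: 30.9
tool_pos: [655.3, 91.2, 32.3]
eef_rot: [0.773, 0.635, -0.0, -0.0]
wrist_force: [-0.3, -0.2, -0.3]
opening: 55.7
```

{"fn": "jog_arm", "kwargs": {"series": [{"hand": 1,"translation": [0,0,0],"twist": [0,0,0]},{"hand": 1,"translation": [0,0,0],"twist": [0,0,0]},{"hand": 1,"translation": [0,0,0],"twist": [0,0,0]},{"hand": 1,"translation": [0,0,-0.6],"twist": [0,0,0]},{"hand": 1,"translation": [0,0,-0.97],"twist": [0,0,0]},{"hand": 1,"translation": [0,0,-0.97],"twist": [0,0,0]},{"hand": 1,"translation": [0,0,-0.97],"twist": [0,0,0]},{"hand": 1,"translation": [0.3,-0.48,0],"twist": [0,0,0]}]}}

```text
clock: 31.7
tool_pos: [647.4, 102.4, 144.4]
eef_rot: [0.773, 0.634, 0.004, 0.003]
wrist_force: [0.0, 0.0, 0.8]
opening: 87.9
```

{"fn": "jog_arm", "kwargs": {"series": [{"hand": 1,"translation": [0.6,-0.978,0.03],"twist": [0,0,0]},{"hand": 1,"translation": [0.6,-0.978,0.03],"twist": [0,0,0]},{"hand": 1,"translation": [0.6,-0.978,0.03],"twist": [0,0,0]},{"hand": 1,"translation": [0.6,-0.978,0.03],"twist": [0,0,0]},{"hand": 1,"translation": [0.6,-0.978,0.03],"twist": [0,0,0]},{"hand": 1,"translation": [0.6,-0.978,0.03],"twist": [0,0,0]},{"hand": 1,"translation": [0.6,-0.978,0.03],"twist": [0,0,0]},{"hand": 1,"translation": [0.6,-0.978,0.03],"twist": [0,0,0]}]}}

```text
clock: 32.5
tool_pos: [439.0, 290.3, 131.2]
eef_rot: [0.773, 0.635, 0.0, -0.0]
wrist_force: [-0.0, 0.6, -0.6]
opening: 87.5
```

{"fn": "jog_arm", "kwargs": {"series": [{"hand": 1,"translation": [0.6,-0.978,0.03],"twist": [0,0,0]},{"hand": 1,"translation": [0.34,-0.5,0],"twist": [0,0,0]},{"hand": 1,"translation": [0,0,0],"twist": [0,0,0]},{"hand": 1,"translation": [0,0,0],"twist": [0,0,0]},{"hand": 1,"translation": [0,0,0],"twist": [0,0,0]}]}}

```text
clock: 33.0
tool_pos: [403.2, 325.3, 130.2]
eef_rot: [0.773, 0.635, 0.0, 0.0]
wrist_force: [0.1, 0.1, -0.7]
opening: 87.2
```

```bash
python3 - <<'E'
from h import *
c,a=look('w7',8)
t=tray2w(-0.7,70.7)
legs([(*c,130,(a+45)%90-45),(*c,2.3,None),(*c,140,None),(*t,140,-11.24),(*t,41,None)])
E
```

```text
plate [402.1 328.7] mean [402.1 329.3] [54.7 54.7] ang 78.8 z 7.8 px [320. 224.]
t=33.0 at [403.4 325.2 130.1] yaw -11.3 open 87.8 F [ 0.1 -0.2 -0. ] q6 0.85
 -> [402.1 329.3 130. ] yaw -11.2: twist -0.00 | shift [ 0.13 -0.07  0.  ] | n=1 per-row [ 0.126 -0.067  0.003]
 -> [402.1 329.3   2.3] yaw -11.2: twist 0.00 | shift [0.   0.   4.26] | n=5 per-row [0.    0.    0.851]
 -> [402.1 329.3 140. ] yaw -11.2: twist 0.00 | shift [ 0.    0.   -4.59] | n=5 per-row [ 0.     0.    -0.918]
 -> [654.5  91.2 140. ] yaw -11.2: twist -0.00 | shift [-6.15  9.8  -0.  ] | n=10 per-row [-0.615  0.98  -0.   ]
 -> [654.5  91.2  41. ] yaw -11.2: twist 0.00 | shift [0.  0.  3.3] | n=4 per-row [0.    0.    0.825]
```

{"fn": "jog_arm", "kwargs": {"series": [{"hand": 1,"translation": [0.115,-0.07,0.7],"twist": [0,0,0]},{"hand": 1,"translation": [0,0,0.9],"twist": [0,0,0]},{"hand": 1,"translation": [0,0,0.9],"twist": [0,0,0]},{"hand": 1,"translation": [0,0,0.9],"twist": [0,0,0]},{"hand": 1,"translation": [0,0,0.62],"twist": [0,0,0]},{"hand": 1,"translation": [0,0,0.22],"twist": [0,0,0]},{"hand": -1,"translation": [0,0,0],"twist": [0,0,0]},{"hand": -1,"translation": [0,0,0],"twist": [0,0,0]}]}}

```text
clock: 33.85
tool_pos: [402.1, 329.6, 3.4]
eef_rot: [0.773, 0.635, 0.0, 0.0]
wrist_force: [0.1, -0.8, 0.5]
opening: 75.1
```

{"fn": "jog_arm", "kwargs": {"series": [{"hand": -1,"translation": [0,0,0],"twist": [0,0,0]},{"hand": -1,"translation": [0,0,0],"twist": [0,0,0]},{"hand": -1,"translation": [0,0,0],"twist": [0,0,0]}]}}

```text
clock: 34.15
tool_pos: [401.9, 329.9, 3.6]
eef_rot: [0.773, 0.635, 0.001, 0.0]
wrist_force: [-0.2, -0.4, 4.6]
opening: 55.4
```

{"fn": "jog_arm", "kwargs": {"series": [{"hand": -1,"translation": [0,0,-0.4],"twist": [0,0,0]},{"hand": -1,"translation": [0,0,-0.8],"twist": [0,0,0]},{"hand": -1,"translation": [0,0,-0.9],"twist": [0,0,0]},{"hand": -1,"translation": [0,0,-0.9],"twist": [0,0,0]},{"hand": -1,"translation": [0,0,-0.9],"twist": [0,0,0]},{"hand": -1,"translation": [0,0,-0.69],"twist": [0,0,0]},{"hand": -1,"translation": [-0.3,0.48,0],"twist": [0,0,0]},{"hand": -1,"translation": [-0.615,0.98,0],"twist": [0,0,0]}]}}

```text
clock: 34.95
tool_pos: [438.8, 295.1, 142.5]
eef_rot: [0.772, 0.636, 0.001, -0.0]
wrist_force: [0.5, 0.1, -0.2]
opening: 55.8
```

{"fn": "jog_arm", "kwargs": {"series": [{"hand": -1,"translation": [-0.615,0.98,0],"twist": [0,0,0]},{"hand": -1,"translation": [-0.615,0.98,0],"twist": [0,0,0]},{"hand": -1,"translation": [-0.615,0.98,0],"twist": [0,0,0]},{"hand": -1,"translation": [-0.615,0.98,0],"twist": [0,0,0]},{"hand": -1,"translation": [-0.615,0.98,0],"twist": [0,0,0]},{"hand": -1,"translation": [-0.615,0.98,0],"twist": [0,0,0]},{"hand": -1,"translation": [-0.615,0.98,0],"twist": [0,0,0]},{"hand": -1,"translation": [-0.615,0.98,0],"twist": [0,0,0]}]}}

```text
clock: 35.75
tool_pos: [641.9, 102.6, 141.5]
eef_rot: [0.773, 0.635, 0.0, 0.0]
wrist_force: [0.8, -0.3, -0.2]
opening: 55.5
```

{"fn": "jog_arm", "kwargs": {"series": [{"hand": -1,"translation": [-0.31,0.52,0],"twist": [0,0,0]},{"hand": -1,"translation": [0,0,0],"twist": [0,0,0]},{"hand": -1,"translation": [0,0,0],"twist": [0,0,0]},{"hand": -1,"translation": [0,0,0],"twist": [0,0,0]}]}}

```text
clock: 36.15
tool_pos: [653.4, 92.5, 140.5]
eef_rot: [0.772, 0.635, -0.0, -0.0]
wrist_force: [0.2, -0.1, -0.6]
opening: 55.7
```

```bash
python3 - <<'E'
from h import *
heldx(6)
C=cal('top');j=onz(C,[[196.5,282.6]],32)[0];print('low',j)
t=tray2w(-0.8,70.7);legs([(*t,41,-11.24),(*t,140,None),(j[0],j[1],130,-11.3)])
E
```

```text
held: far x 25.9 (ctr -2.1) y -26.3..28.0 ctr 0.8
low [515.45170429 284.25764066  32.        ]
t=36.2 at [653.5  92.6 140.5] yaw -11.1 open 55.3 F [ 0.3 -0.5 -0.7] q6 0.32
 -> [654.4  91.2  41. ] yaw -11.2: twist 0.02 | shift [-0.04  0.04  3.32] | n=4 per-row [-0.01   0.009  0.829]
 -> [654.4  91.2 140. ] yaw -11.2: twist 0.00 | shift [ 0.   0.  -3.3] | n=4 per-row [ 0.     0.    -0.825]
 -> [515.5 284.3 130. ] yaw -11.3: twist 0.01 | shift [ 5.4  -5.8   0.33] | n=6 per-row [ 0.9   -0.967  0.056]
```

{"fn": "jog_arm", "kwargs": {"series": [{"hand": -1,"translation": [0,0.04,0.7],"twist": [0,0,0.02]},{"hand": -1,"translation": [0,0,0.9],"twist": [0,0,0]},{"hand": -1,"translation": [0,0,0.7],"twist": [0,0,0]},{"hand": -1,"translation": [0,0,0.5],"twist": [0,0,0]},{"hand": -1,"translation": [0,0,0.3],"twist": [0,0,0]},{"hand": -1,"translation": [0,0,0.18],"twist": [0,0,0]},{"hand": -1,"translation": [0,0,0],"twist": [0,0,0]}]}}

```text
clock: 36.9
tool_pos: [655.8, 91.5, 42.1]
eef_rot: [0.773, 0.634, -0.0, -0.0]
wrist_force: [-0.9, 0.4, 0.2]
opening: 55.3
```

{"fn": "jog_arm", "kwargs": {"series": [{"hand": 1,"translation": [0,0,0],"twist": [0,0,0]},{"hand": 1,"translation": [0,0,0],"twist": [0,0,0]},{"hand": 1,"translation": [0,0,0],"twist": [0,0,0]},{"hand": 1,"translation": [0,0,-0.6],"twist": [0,0,0]},{"hand": 1,"translation": [0,0,-0.9],"twist": [0,0,0]},{"hand": 1,"translation": [0,0,-0.9],"twist": [0,0,0]},{"hand": 1,"translation": [0,0,-0.9],"twist": [0,0,0]},{"hand": 1,"translation": [0.45,-0.48,0],"twist": [0,0,0]}]}}

```text
clock: 37.7
tool_pos: [648.3, 106.8, 146.8]
eef_rot: [0.774, 0.633, 0.004, 0.003]
wrist_force: [1.0, 0.5, 0.2]
opening: 87.7
```

{"fn": "jog_arm", "kwargs": {"series": [{"hand": 1,"translation": [0.9,-0.967,0.05],"twist": [0,0,0]},{"hand": 1,"translation": [0.9,-0.967,0.05],"twist": [0,0,0]},{"hand": 1,"translation": [0.9,-0.967,0.05],"twist": [0,0,0]},{"hand": 1,"translation": [0.9,-0.967,0.05],"twist": [0,0,0]},{"hand": 1,"translation": [0.9,-0.967,0.05],"twist": [0,0,0]},{"hand": 1,"translation": [0.45,-0.48,0.05],"twist": [0,0,0]},{"hand": 1,"translation": [0,0,0],"twist": [0,0,0]},{"hand": 1,"translation": [0,0,0],"twist": [0,0,0]}]}}

```text
clock: 38.5
tool_pos: [516.6, 284.7, 132.1]
eef_rot: [0.773, 0.634, -0.0, 0.0]
wrist_force: [-0.6, -0.1, 0.8]
opening: 88.1
```

{"fn": "jog_arm", "kwargs": {"series": [{"hand": 1,"translation": [0,0,0],"twist": [0,0,0]}]}}

```text
clock: 38.6
tool_pos: [517.6, 283.8, 132.2]
eef_rot: [0.774, 0.634, 0.0, 0.0]
wrist_force: [0.3, -0.4, -0.2]
opening: 88.1
```

```bash
python3 - <<'E'
from h import *
c,a=look('w8',32,'lid')
t=tray2w(-0.7,70.7)
legs([(*c,5,-11.24),(*c,145,None),(*t,145,None),(*t,52,None)])
C=cal('top');p,d=get_image('top');cv2.imwrite('pics/top2.png',p[:,:,::-1]);P=cloud(C,d)
for y in(70,):
    tt=(P[:,:,:2]-TC)@np.array([[np.cos(TY),-np.sin(TY)],[np.sin(TY),np.cos(TY)]]);k=(abs(tt[:,:,1]-y)<20)&(abs(tt[:,:,0])<20);q=P[k][:,2];print('cell',y,'stack top',np.percentile(q,[5,50,95]))
E
```

```text
lid [514.8 286.5] r 22.1 mean [514.8 286.9] z 31.8 px [317.29810407 232.34126664]
t=38.6 at [517.8 283.6 132.2] yaw -11.4 open 87.6 F [-0.2 -0.3  0.8] q6 0.68
 -> [514.8 286.9   5. ] yaw -11.2: twist -0.02 | shift [ 0.09 -0.12  4.24] | n=5 per-row [ 0.018 -0.024  0.848]
 -> [514.8 286.9 145. ] yaw -11.2: twist 0.00 | shift [ 0.    0.   -4.67] | n=5 per-row [ 0.     0.    -0.933]
 -> [654.5  91.2 145. ] yaw -11.2: twist 0.00 | shift [-5.49  5.84 -0.  ] | n=6 per-row [-0.915  0.973 -0.   ]
 -> [654.5  91.2  52. ] yaw -11.2: twist 0.00 | shift [0.  0.  3.1] | n=4 per-row [0.    0.    0.775]
cell 70 stack top [42.65879002 45.79316931 49.55741293]
```

{"fn": "jog_arm", "kwargs": {"series": [{"hand": 1,"translation": [0.09,-0.12,0.7],"twist": [0,0,-0.02]},{"hand": 1,"translation": [0,0,0.9],"twist": [0,0,0]},{"hand": 1,"translation": [0,0,0.9],"twist": [0,0,0]},{"hand": 1,"translation": [0,0,0.9],"twist": [0,0,0]},{"hand": 1,"translation": [0,0,0.6],"twist": [0,0,0]},{"hand": 1,"translation": [0,0,0.24],"twist": [0,0,0]},{"hand": -1,"translation": [0,0,0],"twist": [0,0,0]},{"hand": -1,"translation": [0,0,0],"twist": [0,0,0]}]}}

```text
clock: 39.5
tool_pos: [515.0, 287.6, 5.5]
eef_rot: [0.773, 0.635, 0.0, 0.0]
wrist_force: [0.1, 0.1, 0.1]
opening: 74.7
```

{"fn": "jog_arm", "kwargs": {"series": [{"hand": -1,"translation": [0,0,0],"twist": [0,0,0]},{"hand": -1,"translation": [0,0,0],"twist": [0,0,0]},{"hand": -1,"translation": [0,0,0],"twist": [0,0,0]}]}}

```text
clock: 39.8
tool_pos: [514.7, 287.9, 5.6]
eef_rot: [0.773, 0.635, 0.001, 0.0]
wrist_force: [2.4, -1.4, 3.8]
opening: 50.9
```

{"fn": "jog_arm", "kwargs": {"series": [{"hand": -1,"translation": [0,0,-0.4],"twist": [0,0,0]},{"hand": -1,"translation": [0,0,-0.9],"twist": [0,0,0]},{"hand": -1,"translation": [0,0,-0.9],"twist": [0,0,0]},{"hand": -1,"translation": [0,0,-0.9],"twist": [0,0,0]},{"hand": -1,"translation": [0,0,-0.9],"twist": [0,0,0]},{"hand": -1,"translation": [0,0,-0.67],"twist": [0,0,0]},{"hand": -1,"translation": [-0.45,0.48,0],"twist": [0,0,0]},{"hand": -1,"translation": [-0.915,0.973,0],"twist": [0,0,0]}]}}

```text
clock: 40.6
tool_pos: [548.8, 240.5, 147.0]
eef_rot: [0.772, 0.636, 0.001, 0.0]
wrist_force: [0.9, 0.4, -1.5]
opening: 51.3
```

{"fn": "jog_arm", "kwargs": {"series": [{"hand": -1,"translation": [-0.915,0.973,0],"twist": [0,0,0]},{"hand": -1,"translation": [-0.915,0.973,0],"twist": [0,0,0]},{"hand": -1,"translation": [-0.915,0.973,0],"twist": [0,0,0]},{"hand": -1,"translation": [-0.915,0.973,0],"twist": [0,0,0]},{"hand": -1,"translation": [-0.46,0.5,0],"twist": [0,0,0]},{"hand": -1,"translation": [0,0,0],"twist": [0,0,0]},{"hand": -1,"translation": [0,0,0],"twist": [0,0,0]},{"hand": -1,"translation": [0,0,0],"twist": [0,0,0]}]}}

```text
clock: 41.4
tool_pos: [653.4, 93.4, 145.0]
eef_rot: [0.772, 0.635, -0.0, -0.0]
wrist_force: [-0.4, 0.5, -2.0]
opening: 51.2
```

```bash
python3 - <<'E'
from h import *
t=tray2w(-0.7,70.7);legs([(*t,52,-11.24),(*t,145,None),(507.7,379.7,130,-21.7)])
E
```

```text
t=41.4 at [653.4  93.4 145. ] yaw -11.1 open 51.2 F [-0.4  0.5 -2. ] q6 0.32
 -> [654.5  91.2  52. ] yaw -11.2: twist 0.01 | shift [-0.07  0.05  3.1 ] | n=4 per-row [-0.017  0.013  0.775]
 -> [654.5  91.2 145. ] yaw -11.2: twist 0.00 | shift [ 0.   0.  -3.1] | n=4 per-row [ 0.     0.    -0.775]
 -> [507.7 379.7 130. ] yaw -21.7: twist 1.31 | shift [ 7.13 -8.1   0.5 ] | n=9 per-row [ 0.792 -0.9    0.056]
```

{"fn": "jog_arm", "kwargs": {"series": [{"hand": -1,"translation": [-0.07,0.05,0.7],"twist": [0,0,0]},{"hand": -1,"translation": [0,0,0.9],"twist": [0,0,0]},{"hand": -1,"translation": [0,0,0.7],"twist": [0,0,0]},{"hand": -1,"translation": [0,0,0.4],"twist": [0,0,0]},{"hand": -1,"translation": [0,0,0.25],"twist": [0,0,0]},{"hand": -1,"translation": [0,0,0.14],"twist": [0,0,0]},{"hand": -1,"translation": [0,0,0],"twist": [0,0,0]}]}}

```text
clock: 42.1
tool_pos: [655.5, 90.2, 52.4]
eef_rot: [0.773, 0.635, 0.0, 0.0]
wrist_force: [-0.3, -1.1, -1.6]
opening: 51.2
```

{"fn": "jog_arm", "kwargs": {"series": [{"hand": 1,"translation": [0,0,0],"twist": [0,0,0]},{"hand": 1,"translation": [0,0,0],"twist": [0,0,0]},{"hand": 1,"translation": [0,0,0],"twist": [0,0,0]},{"hand": 1,"translation": [0,0,-0.5],"twist": [0,0,0]},{"hand": 1,"translation": [0,0,-0.9],"twist": [0,0,0]},{"hand": 1,"translation": [0,0,-0.9],"twist": [0,0,0]},{"hand": 1,"translation": [0,0,-0.8],"twist": [0,0,0.65]},{"hand": 1,"translation": [0,0,0],"twist": [0,0,0.66]}]}}

```text
clock: 42.9
tool_pos: [658.1, 90.2, 150.8]
eef_rot: [0.828, 0.56, 0.003, 0.002]
wrist_force: [0.5, 0.2, -0.6]
opening: 87.4
```

{"fn": "jog_arm", "kwargs": {"series": [{"hand": 1,"translation": [0.792,-0.9,0.055],"twist": [0,0,0]},{"hand": 1,"translation": [0.792,-0.9,0.055],"twist": [0,0,0]},{"hand": 1,"translation": [0.792,-0.9,0.055],"twist": [0,0,0]},{"hand": 1,"translation": [0.792,-0.9,0.055],"twist": [0,0,0]},{"hand": 1,"translation": [0.792,-0.9,0.055],"twist": [0,0,0]},{"hand": 1,"translation": [0.792,-0.9,0.055],"twist": [0,0,0]},{"hand": 1,"translation": [0.792,-0.9,0.055],"twist": [0,0,0]},{"hand": 1,"translation": [0.792,-0.9,0.055],"twist": [0,0,0]}]}}

```text
clock: 43.7
tool_pos: [524.4, 347.7, 133.5]
eef_rot: [0.827, 0.562, 0.001, 0.0]
wrist_force: [0.2, -0.0, -0.1]
opening: 87.9
```

{"fn": "jog_arm", "kwargs": {"series": [{"hand": 1,"translation": [0.792,-0.9,0.055],"twist": [0,0,0]},{"hand": 1,"translation": [0,0,0],"twist": [0,0,0]},{"hand": 1,"translation": [0,0,0],"twist": [0,0,0]},{"hand": 1,"translation": [0,0,0],"twist": [0,0,0]}]}}

```text
clock: 44.1
tool_pos: [509.1, 377.7, 131.1]
eef_rot: [0.828, 0.561, 0.0, 0.0]
wrist_force: [-0.4, -0.9, 0.4]
opening: 88.1
```

```bash
cat >> h.py <<'E'
def lids():
    C=cal('top');p,d=get_image('top');P=cloud(C,d)
    S=cv2.cvtColor(p,cv2.COLOR_RGB2HSV);m=((S[:,:,1]<60)&(S[:,:,2]>130)&(P[:,:,2]>10)&(P[:,:,2]<110)).astype(np.uint8);n,l,st,cc=cv2.connectedComponentsWithStats(m)
    for i in range(1,n):
        if st[i,4]>90:q=P[l==i];print('white',np.round(cc[i]),st[i,4],np.round(np.median(q,0),1),'tray',np.round(w2tray(np.median(q,0)),1))
    return p
E
python3 - <<'E'
from h import *
c,a=look('w9',16)
t=tray2w(-0.7,1)
legs([(*c,2.5,(a+45)%90-45),(*c,140,None),(*t,140,-11.24),(*t,10,None)])
lids()
E
```

```text
plate [508.4 383.6] mean [508.7 384.5] [55.8 55. ] ang 68.3 z 15.8 px [318. 223.]
t=44.1 at [509.3 377.4 131. ] yaw -21.7 open 87.9 F [-0.1 -0.5 -0.4] q6 1.00
 -> [508.7 384.5   2.5] yaw -21.7: twist -0.01 | shift [ 0.21 -0.1   4.28] | n=5 per-row [ 0.043 -0.021  0.856]
 -> [508.7 384.5 140. ] yaw -21.7: twist 0.00 | shift [ 0.    0.   -4.58] | n=5 per-row [ 0.     0.    -0.917]
 -> [640.9  22.8 140. ] yaw -11.2: twist -1.30 | shift [-10.97   6.67  -0.  ] | n=12 per-row [-0.914  0.556 -0.   ]
 -> [640.9  22.8  10. ] yaw -11.2: twist 0.00 | shift [-0.    0.    4.33] | n=5 per-row [-0.     0.     0.867]
white [313. 151.] 106 [762.2   5.4 105.2] tray [121.7   7.6]
white [160. 187.] 103 [716.3 336.4 104.4] tray [ 12.1 323.3]
white [280. 206.] 310 [655.9  86.6  77.8] tray [ 1.6 66.5]
white [343. 211.] 313 [630.3 -46.2  78. ] tray [  2.3 -68.8]
white [158. 238.] 167 [622.6 361.3  39.1] tray [-84.6 329.4]
white [335. 301.] 1797 [447.6 -10.5  15.8] tray [-183.8  -69.4]
white [423. 379.] 2081 [ 262.  -181.1   12.5] tray [-332.6 -272.9]
white [254. 404.] 258 [247.7 183.5  19.6] tray [-417.7   81.9]
white [354. 470.] 1513 [ 90.1 -19.7  12.4] tray [-532.6 -148. ]
```

{"fn": "jog_arm", "kwargs": {"series": [{"hand": 1,"translation": [0.195,-0.1,0.7],"twist": [0,0,0]},{"hand": 1,"translation": [0,0,0.9],"twist": [0,0,0]},{"hand": 1,"translation": [0,0,0.9],"twist": [0,0,0]},{"hand": 1,"translation": [0,0,0.9],"twist": [0,0,0]},{"hand": 1,"translation": [0,0,0.6],"twist": [0,0,0]},{"hand": 1,"translation": [0,0,0.26],"twist": [0,0,0]},{"hand": -1,"translation": [0,0,0],"twist": [0,0,0]},{"hand": -1,"translation": [0,0,0],"twist": [0,0,0]}]}}

```text
clock: 45.0
tool_pos: [508.7, 385.1, 3.5]
eef_rot: [0.828, 0.561, 0.001, -0.0]
wrist_force: [-0.1, -0.4, 0.2]
opening: 75.0
```

{"fn": "jog_arm", "kwargs": {"series": [{"hand": -1,"translation": [0,0,0],"twist": [0,0,0]},{"hand": -1,"translation": [0,0,0],"twist": [0,0,0]},{"hand": -1,"translation": [0,0,0],"twist": [0,0,0]}]}}

```text
clock: 45.3
tool_pos: [508.4, 385.3, 3.6]
eef_rot: [0.827, 0.562, 0.001, -0.0]
wrist_force: [-0.8, -0.2, 3.3]
opening: 55.6
```

{"fn": "jog_arm", "kwargs": {"series": [{"hand": -1,"translation": [0,0,-0.4],"twist": [0,0,0]},{"hand": -1,"translation": [0,0,-0.9],"twist": [0,0,0]},{"hand": -1,"translation": [0,0,-0.9],"twist": [0,0,0]},{"hand": -1,"translation": [0,0,-0.9],"twist": [0,0,0]},{"hand": -1,"translation": [0,0,-0.9],"twist": [0,0,0]},{"hand": -1,"translation": [0,0,-0.6],"twist": [0,0,-0.65]},{"hand": -1,"translation": [0,0,0],"twist": [0,0,-0.65]},{"hand": -1,"translation": [-0.457,0.278,0],"twist": [0,0,0]}]}}

```text
clock: 46.1
tool_pos: [513.5, 370.9, 142.4]
eef_rot: [0.772, 0.635, 0.001, -0.0]
wrist_force: [-1.1, -0.9, -0.4]
opening: 55.8
```

{"fn": "jog_arm", "kwargs": {"series": [{"hand": -1,"translation": [-0.914,0.556,0],"twist": [0,0,0]},{"hand": -1,"translation": [-0.914,0.556,0],"twist": [0,0,0]},{"hand": -1,"translation": [-0.914,0.556,0],"twist": [0,0,0]},{"hand": -1,"translation": [-0.914,0.556,0],"twist": [0,0,0]},{"hand": -1,"translation": [-0.914,0.556,0],"twist": [0,0,0]},{"hand": -1,"translation": [-0.914,0.556,0],"twist": [0,0,0]},{"hand": -1,"translation": [-0.914,0.556,0],"twist": [0,0,0]},{"hand": -1,"translation": [-0.914,0.556,0],"twist": [0,0,0]}]}}

```text
clock: 46.9
tool_pos: [601.1, 126.2, 140.4]
eef_rot: [0.774, 0.633, -0.001, -0.0]
wrist_force: [0.5, -0.0, -0.4]
opening: 55.7
```

{"fn": "jog_arm", "kwargs": {"series": [{"hand": -1,"translation": [-0.914,0.556,0],"twist": [0,0,0]},{"hand": -1,"translation": [-0.914,0.556,0],"twist": [0,0,0]},{"hand": -1,"translation": [-0.914,0.556,0],"twist": [0,0,0]},{"hand": -1,"translation": [-0.457,0.278,0],"twist": [0,0,0]},{"hand": -1,"translation": [0,0,0],"twist": [0,0,0]},{"hand": -1,"translation": [0,0,0],"twist": [0,0,0]},{"hand": -1,"translation": [0,0,0],"twist": [0,0,0]}]}}

```text
clock: 47.6
tool_pos: [639.2, 24.2, 140.5]
eef_rot: [0.773, 0.634, -0.0, -0.0]
wrist_force: [0.1, -0.3, -0.3]
opening: 55.9
```

```bash
python3 - <<'E'
from h import *
heldx(13)
t=tray2w(-0.8,0.7);legs([(*t,10,-11.24),(*t,140,None),(390.5,-235.6,130,16.3)])
lids()
E
```

```text
held: far x 25.4 (ctr -2.6) y -26.5..28.1 ctr 0.8
t=47.6 at [639.3  24.4 140.5] yaw -11.2 open 56.2 F [ 0.1 -0.7 -0.4] q6 0.21
 -> [640.8  22.5  10. ] yaw -11.2: twist 0.00 | shift [-0.05  0.06  4.35] | n=5 per-row [-0.01   0.012  0.87 ]
 -> [640.8  22.5 140. ] yaw -11.2: twist 0.00 | shift [ 0.    0.   -4.33] | n=5 per-row [ 0.     0.    -0.867]
 -> [ 390.5 -235.6  130. ] yaw 16.3: twist -3.44 | shift [ -5.92 -10.42   0.33] | n=11 per-row [-0.538 -0.947  0.03 ]
white [160. 187.] 98 [716.  336.1 104.6] tray [ 11.9 322.9]
white [156. 239.] 280 [619.3 367.8  39.3] tray [-89.1 335.2]
```

{"fn": "jog_arm", "kwargs": {"series": [{"hand": -1,"translation": [-0.01,0.06,0.7],"twist": [0,0,0]},{"hand": -1,"translation": [0,0,0.9],"twist": [0,0,0]},{"hand": -1,"translation": [0,0,0.8],"twist": [0,0,0]},{"hand": -1,"translation": [0,0,0.8],"twist": [0,0,0]},{"hand": -1,"translation": [0,0,0.5],"twist": [0,0,0]},{"hand": -1,"translation": [0,0,0.4],"twist": [0,0,0]},{"hand": -1,"translation": [0,0,0.23],"twist": [0,0,0]},{"hand": -1,"translation": [0,0,0],"twist": [0,0,0]}]}}

```text
clock: 48.5
tool_pos: [641.7, 22.7, 10.5]
eef_rot: [0.773, 0.634, -0.0, -0.0]
wrist_force: [-0.3, -0.3, 0.1]
opening: 55.7
```

{"fn": "jog_arm", "kwargs": {"series": [{"hand": 1,"translation": [0,0,0],"twist": [0,0,0]},{"hand": 1,"translation": [0,0,0],"twist": [0,0,0]},{"hand": 1,"translation": [0,0,0],"twist": [0,0,0]},{"hand": 1,"translation": [0,0,-0.5],"twist": [0,0,0]},{"hand": 1,"translation": [0,0,-0.95],"twist": [0,0,0]},{"hand": 1,"translation": [0,0,-0.95],"twist": [0,0,0]},{"hand": 1,"translation": [0,0,-0.95],"twist": [0,0,0]},{"hand": 1,"translation": [0,0,-0.95],"twist": [0,0,-0.86]}]}}

```text
clock: 49.3
tool_pos: [641.8, 22.4, 142.3]
eef_rot: [0.733, 0.68, 0.0, 0.0]
wrist_force: [0.3, -0.4, -0.6]
opening: 88.1
```

{"fn": "jog_arm", "kwargs": {"series": [{"hand": 1,"translation": [0,0,0],"twist": [0,0,-0.86]},{"hand": 1,"translation": [0,0,0],"twist": [0,0,-0.86]},{"hand": 1,"translation": [0,0,0],"twist": [0,0,-0.86]},{"hand": 1,"translation": [-0.538,-0.947,0.03],"twist": [0,0,0]},{"hand": 1,"translation": [-0.538,-0.947,0.03],"twist": [0,0,0]},{"hand": 1,"translation": [-0.538,-0.947,0.03],"twist": [0,0,0]},{"hand": 1,"translation": [-0.538,-0.947,0.03],"twist": [0,0,0]},{"hand": 1,"translation": [-0.538,-0.947,0.03],"twist": [0,0,0]}]}}

```text
clock: 50.1
tool_pos: [527.1, -95.6, 136.5]
eef_rot: [0.6, 0.8, 0.0, 0.001]
wrist_force: [0.0, -0.6, 0.7]
opening: 87.6
```

{"fn": "jog_arm", "kwargs": {"series": [{"hand": 1,"translation": [-0.538,-0.947,0.03],"twist": [0,0,0]},{"hand": 1,"translation": [-0.538,-0.947,0.03],"twist": [0,0,0]},{"hand": 1,"translation": [-0.538,-0.947,0.03],"twist": [0,0,0]},{"hand": 1,"translation": [-0.538,-0.947,0.03],"twist": [0,0,0]},{"hand": 1,"translation": [-0.538,-0.947,0.03],"twist": [0,0,0]},{"hand": 1,"translation": [-0.538,-0.947,0.03],"twist": [0,0,0]},{"hand": 1,"translation": [0,0,0],"twist": [0,0,0]},{"hand": 1,"translation": [0,0,0],"twist": [0,0,0]}]}}

```text
clock: 50.9
tool_pos: [391.4, -236.0, 130.8]
eef_rot: [0.601, 0.799, 0.0, 0.001]
wrist_force: [-0.0, -0.3, -0.0]
opening: 87.8
```

{"fn": "jog_arm", "kwargs": {"series": [{"hand": 1,"translation": [0,0,0],"twist": [0,0,0]}]}}

```text
clock: 51.0
tool_pos: [392.1, -235.3, 130.5]
eef_rot: [0.6, 0.8, 0.0, 0.001]
wrist_force: [0.6, -0.5, 0.1]
opening: 87.8
```

```bash
python3 - <<'E'
from h import *
c,a=look('w10',16)
t=tray2w(-0.8,1)
legs([(*c,2.5,(a+45)%90-45),(*c,140,None),(*t,140,-11.24),(*t,26,None)])
p=lids();cv2.imwrite('pics/top3.png',p[:,:,::-1])
E
```

```text
plate [ 390. -235.] mean [ 389.8 -234.4] [55.1 55.3] ang 16.3 z 15.8 px [319. 228.]
t=51.0 at [ 392.2 -235.1  130.3] yaw 16.3 open 87.5 F [-1.2  0.6  0.1] q6 -0.85
 -> [ 389.8 -234.4    2.5] yaw 16.3: twist 0.01 | shift [ 0.05 -0.07  4.26] | n=5 per-row [ 0.009 -0.014  0.852]
 -> [ 389.8 -234.4  140. ] yaw 16.3: twist 0.00 | shift [ 0.    0.   -4.58] | n=5 per-row [ 0.     0.    -0.917]
 -> [640.8  22.8 140. ] yaw -11.2: twist 3.44 | shift [10.04  6.53 -0.  ] | n=11 per-row [ 0.913  0.594 -0.   ]
 -> [640.8  22.8  26. ] yaw -11.2: twist 0.00 | shift [ 0.  -0.   3.8] | n=4 per-row [ 0.   -0.    0.95]
white [313. 151.] 103 [761.9   5.5 104.9] tray [121.4   7.6]
white [160. 187.] 104 [715.8 336.3 104.7] tray [ 11.7 323.1]
white [280. 206.] 308 [656.3  86.8  77.9] tray [ 1.9 66.7]
white [343. 211.] 311 [630.3 -46.3  78. ] tray [  2.4 -68.8]
white [156. 239.] 279 [619.6 368.2  38.9] tray [-89.  335.6]
white [335. 301.] 1796 [447.6 -10.7  15.9] tray [-183.8  -69.5]
white [423. 379.] 2024 [ 262.  -179.9   12.6] tray [-332.8 -271.7]
white [254. 404.] 195 [246.8 183.9  19.4] tray [-418.7   82.2]
white [316. 470.] 350 [99.3 70.1 12.3] tray [-541.2  -58.2]
```

{"fn": "jog_arm", "kwargs": {"series": [{"hand": 1,"translation": [0.035,-0.07,0.7],"twist": [0,0,0]},{"hand": 1,"translation": [0,0,0.9],"twist": [0,0,0]},{"hand": 1,"translation": [0,0,0.9],"twist": [0,0,0]},{"hand": 1,"translation": [0,0,0.9],"twist": [0,0,0]},{"hand": 1,"translation": [0,0,0.6],"twist": [0,0,0]},{"hand": 1,"translation": [0,0,0.24],"twist": [0,0,0]},{"hand": -1,"translation": [0,0,0],"twist": [0,0,0]},{"hand": -1,"translation": [0,0,0],"twist": [0,0,0]}]}}

```text
clock: 51.9
tool_pos: [389.5, -235.0, 3.1]
eef_rot: [0.6, 0.8, 0.0, 0.0]
wrist_force: [0.7, 0.6, -0.1]
opening: 75.3
```

{"fn": "jog_arm", "kwargs": {"series": [{"hand": -1,"translation": [0,0,0],"twist": [0,0,0]},{"hand": -1,"translation": [0,0,0],"twist": [0,0,0]},{"hand": -1,"translation": [0,0,0],"twist": [0,0,0]}]}}

```text
clock: 52.2
tool_pos: [389.5, -235.3, 3.4]
eef_rot: [0.6, 0.8, 0.0, 0.001]
wrist_force: [-0.1, 2.2, 5.5]
opening: 56.0
```

{"fn": "jog_arm", "kwargs": {"series": [{"hand": -1,"translation": [0,0,-0.4],"twist": [0,0,0]},{"hand": -1,"translation": [0,0,-0.9],"twist": [0,0,0]},{"hand": -1,"translation": [0,0,-0.9],"twist": [0,0,0]},{"hand": -1,"translation": [0,0,-0.9],"twist": [0,0,0]},{"hand": -1,"translation": [0,0,-0.9],"twist": [0,0,0]},{"hand": -1,"translation": [0,0,-0.65],"twist": [0,0,0.86]},{"hand": -1,"translation": [0,0,0],"twist": [0,0,0.86]},{"hand": -1,"translation": [0,0,0],"twist": [0,0,0.86]}]}}

```text
clock: 53.0
tool_pos: [389.2, -235.3, 143.9]
eef_rot: [0.735, 0.678, 0.0, 0.001]
wrist_force: [-0.3, -0.1, -0.7]
opening: 55.6
```

{"fn": "jog_arm", "kwargs": {"series": [{"hand": -1,"translation": [0,0,0],"twist": [0,0,0.86]},{"hand": -1,"translation": [0.456,0.297,0],"twist": [0,0,0]},{"hand": -1,"translation": [0.913,0.594,0],"twist": [0,0,0]},{"hand": -1,"translation": [0.913,0.594,0],"twist": [0,0,0]},{"hand": -1,"translation": [0.913,0.594,0],"twist": [0,0,0]},{"hand": -1,"translation": [0.913,0.594,0],"twist": [0,0,0]},{"hand": -1,"translation": [0.913,0.594,0],"twist": [0,0,0]},{"hand": -1,"translation": [0.913,0.594,0],"twist": [0,0,0]}]}}

```text
clock: 53.8
tool_pos: [537.9, -82.0, 143.1]
eef_rot: [0.773, 0.634, 0.0, 0.0]
wrist_force: [0.1, -1.2, -0.5]
opening: 55.9
```

{"fn": "jog_arm", "kwargs": {"series": [{"hand": -1,"translation": [0.913,0.594,0],"twist": [0,0,0]},{"hand": -1,"translation": [0.913,0.594,0],"twist": [0,0,0]},{"hand": -1,"translation": [0.913,0.594,0],"twist": [0,0,0]},{"hand": -1,"translation": [0.913,0.594,0],"twist": [0,0,0]},{"hand": -1,"translation": [0.456,0.297,0],"twist": [0,0,0]},{"hand": -1,"translation": [0,0,0],"twist": [0,0,0]},{"hand": -1,"translation": [0,0,0],"twist": [0,0,0]},{"hand": -1,"translation": [0,0,0],"twist": [0,0,0]}]}}

```text
clock: 54.6
tool_pos: [638.8, 21.0, 142.1]
eef_rot: [0.773, 0.634, -0.001, -0.0]
wrist_force: [-0.1, -0.5, -0.6]
opening: 55.8
```

```bash
python3 - <<'E'
from h import *
heldx(13)
t=tray2w(-0.8,0.7);legs([(*t,26.5,-11.24),(*t,140,None),(620,366,140,None),(620,366,140,-45)])
E
```

```text
held: far x 27.5 (ctr -0.5) y -26.5..28.1 ctr 0.8
t=54.6 at [639.   21.  142.2] yaw -11.3 open 55.7 F [-0.2  0.3 -1. ] q6 0.21
 -> [640.8  22.5  26.5] yaw -11.2: twist -0.01 | shift [0.06 0.05 3.86] | n=4 per-row [0.016 0.012 0.964]
 -> [640.8  22.5 140. ] yaw -11.2: twist 0.00 | shift [ 0.    0.   -3.78] | n=4 per-row [ 0.     0.    -0.946]
 -> [620. 366. 140.] yaw -11.2: twist 0.00 | shift [11.09 -2.91 -0.  ] | n=12 per-row [ 0.925 -0.243 -0.   ]
 -> [620. 366. 140.] yaw -45.0: twist 4.22 | shift [ 0.  0. -0.] | n=1 per-row [ 0.  0. -0.]
```

{"fn": "jog_arm", "kwargs": {"series": [{"hand": -1,"translation": [0.06,0.05,0.7],"twist": [0,0,0]},{"hand": -1,"translation": [0,0,0.9],"twist": [0,0,0]},{"hand": -1,"translation": [0,0,0.8],"twist": [0,0,0]},{"hand": -1,"translation": [0,0,0.6],"twist": [0,0,0]},{"hand": -1,"translation": [0,0,0.4],"twist": [0,0,0]},{"hand": -1,"translation": [0,0,0.3],"twist": [0,0,0]},{"hand": -1,"translation": [0,0,0.16],"twist": [0,0,0]},{"hand": -1,"translation": [0,0,0],"twist": [0,0,0]}]}}

```text
clock: 55.45
tool_pos: [641.9, 23.4, 26.3]
eef_rot: [0.773, 0.634, -0.0, -0.0]
wrist_force: [-0.0, 0.9, -0.2]
opening: 56.0
```

{"fn": "jog_arm", "kwargs": {"series": [{"hand": 1,"translation": [0,0,0],"twist": [0,0,0]},{"hand": 1,"translation": [0,0,0],"twist": [0,0,0]},{"hand": 1,"translation": [0,0,0],"twist": [0,0,0]},{"hand": 1,"translation": [0,0,-0.6],"twist": [0,0,0]},{"hand": 1,"translation": [0,0,-0.97],"twist": [0,0,0]},{"hand": 1,"translation": [0,0,-0.97],"twist": [0,0,0]},{"hand": 1,"translation": [0,0,-0.97],"twist": [0,0,0]},{"hand": 1,"translation": [0,0,-0.3],"twist": [0,0,0]}]}}

```text
clock: 56.25
tool_pos: [644.1, 23.7, 145.4]
eef_rot: [0.773, 0.634, 0.003, 0.002]
wrist_force: [-0.0, 0.4, -0.9]
opening: 87.7
```

{"fn": "jog_arm", "kwargs": {"series": [{"hand": 1,"translation": [0.924,-0.243,0],"twist": [0,0,0]},{"hand": 1,"translation": [0.924,-0.243,0],"twist": [0,0,0]},{"hand": 1,"translation": [0.924,-0.243,0],"twist": [0,0,0]},{"hand": 1,"translation": [0.924,-0.243,0],"twist": [0,0,0]},{"hand": 1,"translation": [0.924,-0.243,0],"twist": [0,0,0]},{"hand": 1,"translation": [0.924,-0.243,0],"twist": [0,0,0]},{"hand": 1,"translation": [0.924,-0.243,0],"twist": [0,0,0]},{"hand": 1,"translation": [0.924,-0.243,0],"twist": [0,0,0]}]}}

```text
clock: 57.05
tool_pos: [627.5, 253.5, 140.4]
eef_rot: [0.773, 0.634, -0.0, -0.0]
wrist_force: [0.8, -0.2, 0.5]
opening: 87.4
```

{"fn": "jog_arm", "kwargs": {"series": [{"hand": 1,"translation": [0.924,-0.243,0],"twist": [0,0,0]},{"hand": 1,"translation": [0.924,-0.243,0],"twist": [0,0,0]},{"hand": 1,"translation": [0.924,-0.243,0],"twist": [0,0,0]},{"hand": 1,"translation": [0.924,-0.243,0],"twist": [0,0,0]},{"hand": 1,"translation": [0,0,0],"twist": [0,0,-0.88]},{"hand": 1,"translation": [0,0,0],"twist": [0,0,-0.88]},{"hand": 1,"translation": [0,0,0],"twist": [0,0,-0.88]},{"hand": 1,"translation": [0,0,0],"twist": [0,0,-0.88]}]}}

```text
clock: 57.85
tool_pos: [620.7, 366.9, 140.3]
eef_rot: [0.593, 0.805, -0.0, -0.0]
wrist_force: [0.6, 0.3, -0.4]
opening: 87.9
```

{"fn": "jog_arm", "kwargs": {"series": [{"hand": 1,"translation": [0,0,0],"twist": [0,0,-0.88]},{"hand": 1,"translation": [0,0,0],"twist": [0,0,-0.88]},{"hand": 1,"translation": [0,0,0],"twist": [0,0,-0.88]},{"hand": 1,"translation": [0,0,0],"twist": [0,0,-0.88]},{"hand": 1,"translation": [0,0,0],"twist": [0,0,0]},{"hand": 1,"translation": [0,0,0],"twist": [0,0,0]}]}}

```text
clock: 58.45
tool_pos: [620.9, 366.8, 140.4]
eef_rot: [0.384, 0.923, -0.0, -0.0]
wrist_force: [-0.2, -0.7, -0.2]
opening: 88.0
```

```bash
python3 - <<'E'
from h import *
c,a=look('w11',40,'lid')
t=tray2w(-0.7,0.5)
legs([(*c,6,45),(*c,145,None),(*t,145,-11.24),(*t,45,None)])
C=cal('top');p,d=get_image('top');P=cloud(C,d)
tt=(P[:,:,:2]-TC)@np.array([[np.cos(TY),-np.sin(TY)],[np.sin(TY),np.cos(TY)]]);k=(abs(tt[:,:,1])<20)&(abs(tt[:,:,0])<20);q=P[k][:,2];print('stack top',np.percentile(q,[5,50,95]))
E
```

```text
lid [618.9 369.8] r 22.1 mean [618.6 369.9] z 39.9 px [322.95044319 229.44762288]
t=58.5 at [621.  366.8 140.5] yaw 44.9 open 88.0 F [ 0.  -0.6 -0.2] q6 -0.27
 -> [618.6 369.9   6. ] yaw 45.0: twist -0.02 | shift [0.13 0.02 4.48] | n=5 per-row [0.026 0.004 0.897]
 -> [618.6 369.9 145. ] yaw 45.0: twist 0.00 | shift [ 0.    0.   -4.63] | n=5 per-row [ 0.     0.    -0.927]
 -> [640.8  22.3 145. ] yaw -11.2: twist 7.03 | shift [-11.22   2.98  -0.  ] | n=12 per-row [-0.935  0.249 -0.   ]
 -> [640.8  22.3  45. ] yaw -11.2: twist 0.00 | shift [ 0.   -0.    3.33] | n=4 per-row [ 0.    -0.     0.833]
stack top [34.22675894 37.6522006  40.8527063 ]
```

View pics/w11.png

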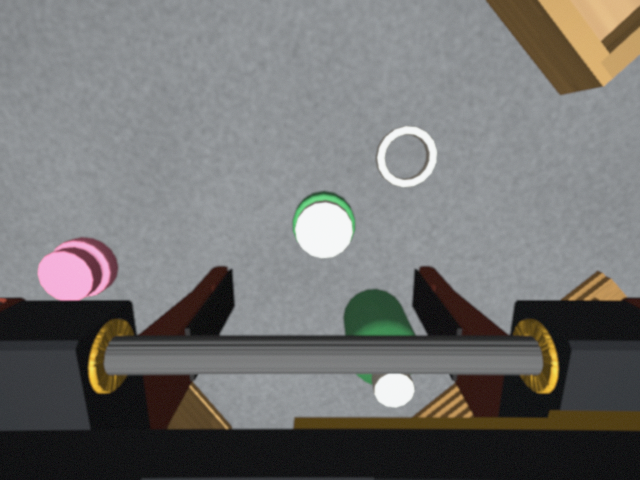

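The wrist view shows the knocked jar_mid, white-lidded, at (324,229). The spare ring (407,157) and the bottle (380,340) are both clear of the jaws at this yaw. The stack in cell1 reads 37.7 mm against 38 wanted.

{"fn": "jog_arm", "kwargs": {"series": [{"hand": 1,"translation": [0.12,0.02,0.7],"twist": [0,0,0]},{"hand": 1,"translation": [0,0,0.9],"twist": [0,0,0]},{"hand": 1,"translation": [0,0,0.9],"twist": [0,0,0]},{"hand": 1,"translation": [0,0,0.9],"twist": [0,0,0]},{"hand": 1,"translation": [0,0,0.8],"twist": [0,0,0]},{"hand": 1,"translation": [0,0,0.28],"twist": [0,0,0]},{"hand": -1,"translation": [0,0,0],"twist": [0,0,0]},{"hand": -1,"translation": [0,0,0],"twist": [0,0,0]}]}}

```text
clock: 59.35
tool_pos: [619.7, 370.3, 7.2]
eef_rot: [0.383, 0.924, 0.001, 0.0]
wrist_force: [-0.3, 0.7, 0.1]
opening: 75.6
```

{"fn": "jog_arm", "kwargs": {"series": [{"hand": -1,"translation": [0,0,0],"twist": [0,0,0]},{"hand": -1,"translation": [0,0,0],"twist": [0,0,0]},{"hand": -1,"translation": [0,0,0],"twist": [0,0,0]}]}}

```text
clock: 59.65
tool_pos: [619.5, 370.1, 7.3]
eef_rot: [0.382, 0.924, 0.001, 0.0]
wrist_force: [2.0, 1.7, 6.2]
opening: 51.5
```

{"fn": "jog_arm", "kwargs": {"series": [{"hand": -1,"translation": [0,0,-0.4],"twist": [0,0,0]},{"hand": -1,"translation": [0,0,-0.9],"twist": [0,0,0]},{"hand": -1,"translation": [0,0,-0.9],"twist": [0,0,0]},{"hand": -1,"translation": [0,0,-0.9],"twist": [0,0,0]},{"hand": -1,"translation": [0,0,-0.9],"twist": [0,0,0]},{"hand": -1,"translation": [0,0,-0.65],"twist": [0,0,0.88]},{"hand": -1,"translation": [0,0,0],"twist": [0,0,0.88]},{"hand": -1,"translation": [0,0,0],"twist": [0,0,0.88]}]}}

```text
clock: 60.45
tool_pos: [619.4, 370.1, 148.0]
eef_rot: [0.547, 0.837, 0.001, 0.001]
wrist_force: [1.4, 0.6, -1.7]
opening: 51.4
```

{"fn": "jog_arm", "kwargs": {"series": [{"hand": -1,"translation": [0,0,0],"twist": [0,0,0.88]},{"hand": -1,"translation": [0,0,0],"twist": [0,0,0.88]},{"hand": -1,"translation": [0,0,0],"twist": [0,0,0.88]},{"hand": -1,"translation": [0,0,0],"twist": [0,0,0.88]},{"hand": -1,"translation": [0,0,0],"twist": [0,0,0.87]},{"hand": -1,"translation": [-0.467,0.125,0],"twist": [0,0,0]},{"hand": -1,"translation": [-0.935,0.249,0],"twist": [0,0,0]},{"hand": -1,"translation": [-0.935,0.249,0],"twist": [0,0,0]}]}}

```text
clock: 61.25
tool_pos: [623.5, 296.1, 146.2]
eef_rot: [0.771, 0.637, -0.0, 0.0]
wrist_force: [0.4, -0.8, -1.4]
opening: 51.4
```

{"fn": "jog_arm", "kwargs": {"series": [{"hand": -1,"translation": [-0.935,0.249,0],"twist": [0,0,0]},{"hand": -1,"translation": [-0.935,0.249,0],"twist": [0,0,0]},{"hand": -1,"translation": [-0.935,0.249,0],"twist": [0,0,0]},{"hand": -1,"translation": [-0.935,0.249,0],"twist": [0,0,0]},{"hand": -1,"translation": [-0.935,0.249,0],"twist": [0,0,0]},{"hand": -1,"translation": [-0.935,0.249,0],"twist": [0,0,0]},{"hand": -1,"translation": [-0.935,0.249,0],"twist": [0,0,0]},{"hand": -1,"translation": [-0.935,0.249,0],"twist": [0,0,0]}]}}

```text
clock: 62.05
tool_pos: [638.4, 63.6, 146.4]
eef_rot: [0.772, 0.636, 0.0, 0.0]
wrist_force: [0.8, 0.5, -2.4]
opening: 51.5
```

{"fn": "jog_arm", "kwargs": {"series": [{"hand": -1,"translation": [-0.935,0.249,0],"twist": [0,0,0]},{"hand": -1,"translation": [-0.467,0.125,0],"twist": [0,0,0]},{"hand": -1,"translation": [0,0,0],"twist": [0,0,0]},{"hand": -1,"translation": [0,0,0],"twist": [0,0,0]},{"hand": -1,"translation": [0,0,0],"twist": [0,0,0]}]}}

```text
clock: 62.55
tool_pos: [641.5, 23.4, 145.8]
eef_rot: [0.772, 0.635, 0.0, -0.0]
wrist_force: [-0.8, -0.2, -0.7]
opening: 51.2
```

```bash
python3 - <<'E'
from h import *
t=tray2w(-0.7,0.7);legs([(*t,45,-11.24)])
C=cal('top');p,d=get_image('top');P=cloud(C,d)
S=cv2.cvtColor(p,cv2.COLOR_RGB2HSV);m=((S[:,:,1]<60)&(S[:,:,2]>120)&(P[:,:,2]>8)&(P[:,:,2]<24)).astype(np.uint8);m[:230]=0;m[360:]=0
n,l,st,cc=cv2.connectedComponentsWithStats(m);i=1+np.argmax(st[1:,4]);v,u=np.nonzero(l==i);q=onz(C,np.c_[u,v],16)
print('bar',cc[i],rect(q[:,:2]))
E
```

```text
t=62.5 at [641.5  23.4 145.8] yaw -11.1 open 51.2 F [-0.8 -0.2 -0.7] q6 0.21
 -> [640.8  22.5  45. ] yaw -11.2: twist 0.02 | shift [-0.03 -0.02  3.36] | n=4 per-row [-0.008 -0.004  0.84 ]
bar [122.58558559 241.43243243] (array([627.41802979, 450.87445068]), array([44.27874756, 44.02095795]), 88.46843719482422)
```

{"fn": "jog_arm", "kwargs": {"series": [{"hand": -1,"translation": [-0.03,-0.02,0.7],"twist": [0,0,0]},{"hand": -1,"translation": [0,0,0.9],"twist": [0,0,0]},{"hand": -1,"translation": [0,0,0.8],"twist": [0,0,0]},{"hand": -1,"translation": [0,0,0.5],"twist": [0,0,0]},{"hand": -1,"translation": [0,0,0.3],"twist": [0,0,0]},{"hand": -1,"translation": [0,0,0.12],"twist": [0,0,0]},{"hand": -1,"translation": [0,0,0],"twist": [0,0,0]}]}}

```text
clock: 63.3
tool_pos: [641.2, 21.8, 46.4]
eef_rot: [0.773, 0.635, 0.0, 0.0]
wrist_force: [-0.2, 0.0, -0.2]
opening: 51.7
```

{"fn": "jog_arm", "kwargs": {"series": [{"hand": 1,"translation": [0,0,0],"twist": [0,0,0]},{"hand": 1,"translation": [0,0,0],"twist": [0,0,0]},{"hand": 1,"translation": [0,0,0],"twist": [0,0,0]},{"hand": 1,"translation": [0,0,-0.6],"twist": [0,0,0]},{"hand": 1,"translation": [0,0,-0.97],"twist": [0,0,0]},{"hand": 1,"translation": [0,0,-0.97],"twist": [0,0,0]},{"hand": 1,"translation": [0,0,-0.93],"twist": [0,0,-0.79]},{"hand": 1,"translation": [0,0,0],"twist": [0,0,-0.79]}]}}

```text
clock: 64.1
tool_pos: [643.9, 21.6, 156.4]
eef_rot: [0.697, 0.717, 0.003, 0.003]
wrist_force: [-0.1, -0.1, -0.3]
opening: 88.1
```

{"fn": "jog_arm", "kwargs": {"series": [{"hand": 1,"translation": [0,0,0],"twist": [0,0,-0.79]},{"hand": 1,"translation": [0,0,0],"twist": [0,0,-0.79]},{"hand": 1,"translation": [0.07,-0.928,0],"twist": [0,0,0]},{"hand": 1,"translation": [0.07,-0.928,0],"twist": [0,0,0]},{"hand": 1,"translation": [0.07,-0.928,0],"twist": [0,0,0]},{"hand": 1,"translation": [0.07,-0.928,0],"twist": [0,0,0]},{"hand": 1,"translation": [0.07,-0.928,0],"twist": [0,0,0]},{"hand": 1,"translation": [0.07,-0.928,0],"twist": [0,0,0]}]}}

```text
clock: 64.9
tool_pos: [475.1, -7.1, 151.6]
eef_rot: [0.615, 0.788, 0.001, 0.001]
wrist_force: [0.4, -0.4, 0.4]
opening: 87.7
```

{"fn": "jog_arm", "kwargs": {"series": [{"hand": 1,"translation": [0.07,-0.928,0],"twist": [0,0,0]},{"hand": 1,"translation": [0,0,0],"twist": [0,0,0]},{"hand": 1,"translation": [0,0,0],"twist": [0,0,0]},{"hand": 1,"translation": [0,0,0],"twist": [0,0,0]}]}}

```text
clock: 65.3
tool_pos: [449.9, -11.7, 151.2]
eef_rot: [0.615, 0.788, 0.001, 0.001]
wrist_force: [0.3, -0.2, 0.0]
opening: 88.1
```

```bash
python3 - <<'E'
from h import *
s=get_state();C=cal('wrist');p,d=get_image('wrist');cv2.imwrite('pics/w12.png',p[:,:,::-1]);P=cloud(C,d)
S=cv2.cvtColor(p,cv2.COLOR_RGB2HSV);m=(S[:,:,1]<60)&(S[:,:,2]>150)&(abs(P[:,:,2]-16)<8);m=cv2.morphologyEx(m.astype(np.uint8),cv2.MORPH_OPEN,np.ones((3,3)))
n,l,st,cc=cv2.connectedComponentsWithStats(m);i=1+np.argmax(st[1:,4]);v,u=np.nonzero(l==i);q=onz(C,np.c_[u,v],16)[:,:2]
print('wrist bar',cc[i],st[i],rect(q))
ln=cv2.fitLine(q.astype(np.float32),cv2.DIST_L2,0,.01,.01).ravel();print('line',ln,np.degrees(np.arctan2(ln[1],ln[0])))
legs([(448,-10,150,14)])
pt=lids();cv2.imwrite('pics/top4.png',pt[:,:,::-1])
C=cal('top');S=cv2.cvtColor(pt,cv2.COLOR_RGB2HSV);m=((S[:,:,1]<60)&(S[:,:,2]>130)).astype(np.uint8);m[:265]=0;m[340:]=0
n,l,st,cc=cv2.connectedComponentsWithStats(m);i=1+np.argmax(st[1:,4]);v,u=np.nonzero(l==i);print('top bar',cc[i],rect(onz(C,np.c_[u,v],16)[:,:2]))
E
```

```text
wrist bar [324.26308192 175.90292313] [  292    29    68   306 11084] (array([445.15267944,   9.45214844]), array([ 30.75031853, 256.77746582]), 8.044901847839355)
line [ 1.3685223e-01 -9.9059147e-01  4.4277942e+02  2.4550137e+01] -82.134254
t=65.3 at [449.8 -11.6 150.9] yaw 14.1 open 87.8 F [ 0.3 -0.4  0. ] q6 -0.30
 -> [448. -10. 150.] yaw 14.0: twist 0.01 | shift [ 0.07 -0.05  0.03] | n=1 per-row [ 0.066 -0.045  0.031]
white [313. 151.] 104 [762.    5.3 104.6] tray [121.5   7.4]
white [160. 187.] 100 [716.3 336.1 104.7] tray [ 12.2 323. ]
white [280. 206.] 308 [656.   86.6  77.7] tray [ 1.7 66.5]
white [311. 209.] 310 [642.4  21.   77.8] tray [ 1.1 -0.5]
white [343. 211.] 304 [629.5 -46.7  78.2] tray [  1.7 -69.4]
white [287. 312.] 502 [433.5  95.   15.7] tray [-218.2   31.4]
white [439. 374.] 859 [ 268.8 -218.6   12.5] tray [-318.6 -308.4]
white [304. 472.] 137 [95.5 91.  12.2] tray [-548.9  -38.5]
top bar [351.04733728 280.867357  ] (array([484.99984741, -51.16428375]), array([136.75408936,  74.80082703]), 84.11370849609375)
```

View pics/w12.png

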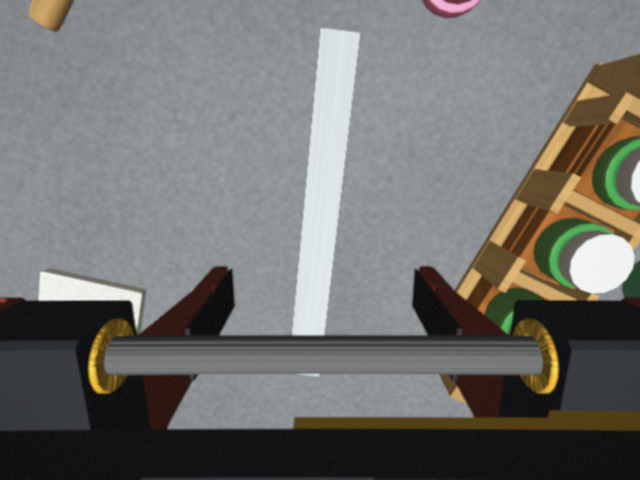

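All three lids read z 77.7–78.2 and sit near their cell centres. The bar (rows 29–376, about column 325) has its centre at about (448,-12), with the jaws at yaw 8.0°. Next I grasp it.

{"fn": "jog_arm", "kwargs": {"series": [{"hand": 1,"translation": [0,0,0.5],"twist": [0,0,0.76]},{"hand": 1,"translation": [0.01,-0.05,0.9],"twist": [0,0,0]},{"hand": 1,"translation": [0,0,0.9],"twist": [0,0,0]},{"hand": 1,"translation": [0,0,0.9],"twist": [0,0,0]},{"hand": 1,"translation": [0,0,0.9],"twist": [0,0,0]},{"hand": 1,"translation": [0,0,0.5],"twist": [0,0,0]},{"hand": 1,"translation": [0,0,0.26],"twist": [0,0,0]},{"hand": -1,"translation": [0,0,0],"twist": [0,0,0]}], "squeeze": 35}}

```text
clock: 66.2
tool_pos: [446.6, -11.4, 3.5]
eef_rot: [0.656, 0.755, -0.001, -0.001]
wrist_force: [-0.5, -0.0, -0.7]
opening: 83.0
```

{"fn": "jog_arm", "kwargs": {"series": [{"hand": -1,"translation": [0,0,0],"twist": [0,0,0]},{"hand": -1,"translation": [0,0,0],"twist": [0,0,0]},{"hand": -1,"translation": [0,0,0],"twist": [0,0,0]},{"hand": -1,"translation": [0,0,0],"twist": [0,0,0]},{"hand": -1,"translation": [0,0,0],"twist": [0,0,0]},{"hand": -1,"translation": [0,0,0],"twist": [0,0,0]}]}}

```text
clock: 66.8
tool_pos: [446.9, -11.6, 4.6]
eef_rot: [0.656, 0.755, 0.0, 0.0]
wrist_force: [0.5, 0.4, 0.2]
opening: 35.0
```

{"fn": "jog_arm", "kwargs": {"series": [{"hand": -1,"translation": [0,0,-0.4],"twist": [0,0,0]},{"hand": -1,"translation": [0,0,-0.8],"twist": [0,0,0]},{"hand": -1,"translation": [0,0,-0.8],"twist": [0,0,0]},{"hand": -1,"translation": [0,0,-0.8],"twist": [0,0,0]},{"hand": -1,"translation": [0,0,-0.8],"twist": [0,0,0]},{"hand": -1,"translation": [0,0,-0.8],"twist": [0,0,0]},{"hand": -1,"translation": [0,0,-0.3],"twist": [0,0,0]},{"hand": -1,"translation": [0,0,0],"twist": [0,0,0]}]}}

```text
clock: 67.6
tool_pos: [447.4, -11.6, 146.7]
eef_rot: [0.656, 0.755, 0.001, 0.001]
wrist_force: [-0.1, 0.2, -3.5]
opening: 29.3
```

```bash
python3 - <<'E'
from h import *
t=tray2w(-6,0)
legs([(*t,145,-11.24),(*t,88,None)])
C=cal('top');pt,d=get_image('top');P=cloud(C,d);S=cv2.cvtColor(pt,cv2.COLOR_RGB2HSV);m=(S[:,:,1]<60)&(S[:,:,2]>130)&(abs(P[:,:,2]-150)<18)
q=P[m];print(len(q));k=q[:,1]>60;print('ends y',q[:,1].min(),q[:,1].max(),'z +side',np.median(q[k][:,2]),'z -side',np.median(q[q[:,1]<-60][:,2]),'x',q[:,0].min(),q[:,0].max())
E
```

```text
t=67.6 at [447.4 -11.6 146.7] yaw 8.0 open 29.3 F [-0.1  0.2 -3.5] q6 -0.19
 -> [635.5  22.9 145. ] yaw -11.2: twist 2.41 | shift [2.35 5.93 0.06] | n=7 per-row [0.336 0.847 0.008]
 -> [635.5  22.9  88. ] yaw -11.2: twist 0.00 | shift [ 0.  -0.   1.9] | n=2 per-row [ 0.   -0.    0.95]
814
ends y -161.8087567172745 136.578916245656 z +side 151.21634325172977 z -side 151.79825235735223 x 413.91882127309754 483.08680693279
```

The fingers were still closing as I lifted, so the bar is held about 11 mm above its underside instead of 5. It hangs level (151.2 and 151.8 mm at the two sides), so I'll carry on and measure its height again at the tray.

{"fn": "jog_arm", "kwargs": {"series": [{"hand": -1,"translation": [0,0,0],"twist": [0,0,0.4]},{"hand": -1,"translation": [0,0,0],"twist": [0,0,0.6]},{"hand": -1,"translation": [0,0,0],"twist": [0,0,0.6]},{"hand": -1,"translation": [0,0,0],"twist": [0,0,0.5]},{"hand": -1,"translation": [0,0,0],"twist": [0,0,0.31]},{"hand": -1,"translation": [0.1,0.253,0],"twist": [0,0,0]},{"hand": -1,"translation": [0.2,0.5,0],"twist": [0,0,0]},{"hand": -1,"translation": [0.3,0.757,0],"twist": [0,0,0]}]}}

```text
clock: 68.45
tool_pos: [494.1, -2.7, 144.3]
eef_rot: [0.773, 0.635, -0.001, -0.001]
wrist_force: [-0.3, 0.3, -2.8]
opening: 29.4
```

{"fn": "jog_arm", "kwargs": {"series": [{"hand": -1,"translation": [0.3,0.757,0],"twist": [0,0,0]},{"hand": -1,"translation": [0.3,0.757,0],"twist": [0,0,0]},{"hand": -1,"translation": [0.3,0.757,0],"twist": [0,0,0]},{"hand": -1,"translation": [0.3,0.757,0],"twist": [0,0,0]},{"hand": -1,"translation": [0.3,0.757,0],"twist": [0,0,0]},{"hand": -1,"translation": [0.3,0.5,0],"twist": [0,0,0]},{"hand": -1,"translation": [0.1,0.1,0],"twist": [0,0,0]},{"hand": -1,"translation": [0,0,0],"twist": [0,0,0]}]}}

```text
clock: 69.25
tool_pos: [634.5, 27.7, 144.1]
eef_rot: [0.773, 0.635, -0.001, -0.001]
wrist_force: [-0.4, 0.4, -2.4]
opening: 29.3
```

{"fn": "jog_arm", "kwargs": {"series": [{"hand": -1,"translation": [0,0,0],"twist": [0,0,0]},{"hand": -1,"translation": [0,0,0],"twist": [0,0,0]},{"hand": -1,"translation": [0,0,0],"twist": [0,0,0]}]}}

```text
clock: 69.55
tool_pos: [634.2, 27.2, 145.5]
eef_rot: [0.773, 0.634, -0.0, -0.0]
wrist_force: [-0.3, 0.2, -2.5]
opening: 29.6
```

```bash
cat >> h.py <<'E'
def bartop(name):
    s=get_state();z=s['tool_pos'][2]
    for n in('top','wrist'):
        C=cal(n);p,d=get_image(n);P=cloud(C,d);S=cv2.cvtColor(p,cv2.COLOR_RGB2HSV)
        c,si=np.cos(TY),np.sin(TY);t=(P[:,:,:2]-TC)@np.array([[c,-si],[si,c]])
        m=(S[:,:,1]<70)&(S[:,:,2]>110)&(abs(P[:,:,2]-z-5)<14)&(abs(t[:,:,0])<60)&(abs(t[:,:,1])<175)
        if n=='wrist':m[300:]=0
        m=cv2.morphologyEx(m.astype(np.uint8),cv2.MORPH_OPEN,np.ones((3,3)));k,l,st,cc=cv2.connectedComponentsWithStats(m)
        m=np.isin(l,[i for i in range(1,k) if st[i,4]>60])
        q=P[m];tt=t[m];zt=np.median(q[:,2]);v,u=np.nonzero(m);w=onz(C,np.c_[u,v],zt);w=np.array([w2tray(x) for x in w])
        r=rect(w)
        print(n,len(q),'top z %.1f'%zt,'TCP-underside %.1f'%(z-zt+16),'ytray %.1f..%.1f'%(w[:,1].min(),w[:,1].max()))
        for lo in range(-150,150,50):
            g=w[(w[:,1]>lo)&(w[:,1]<lo+50)]
            if len(g)>30:print('   y',lo+25,'x %.1f..%.1f'%tuple(np.percentile(g[:,0],[1,99])),'z %.1f'%np.median(q[(w[:,1]>lo)&(w[:,1]<lo+50)][:,2]))
        cv2.imwrite(f'pics/{name}_{n}.png',p[:,:,::-1])
E
python3 - <<'E'
from h import *
bartop('b1')
t=tray2w(-6,0);legs([(*t,92,-11.24)])
E
```

```text
top 688 top z 150.0 TCP-underside 11.5 ytray -147.4..153.1
   y -125 x -21.4..7.7 z 150.0
   y 75 x -21.1..6.5 z 150.1
   y 125 x -21.7..7.5 z 149.8
wrist 20926 top z 150.1 TCP-underside 11.4 ytray 0.1..126.3
   y 25 x -21.9..7.7 z 150.2
   y 75 x -21.9..7.6 z 150.1
   y 125 x -21.8..7.6 z 150.1
t=69.7 at [634.5  27.3 145.6] yaw -11.3 open 29.3 F [ 0.3 -0.5 -2.4] q6 0.22
 -> [635.5  22.9  92. ] yaw -11.2: twist -0.00 | shift [-0.14  0.06  1.79] | n=2 per-row [-0.069  0.03   0.894]
```

View pics/b1_wrist.png

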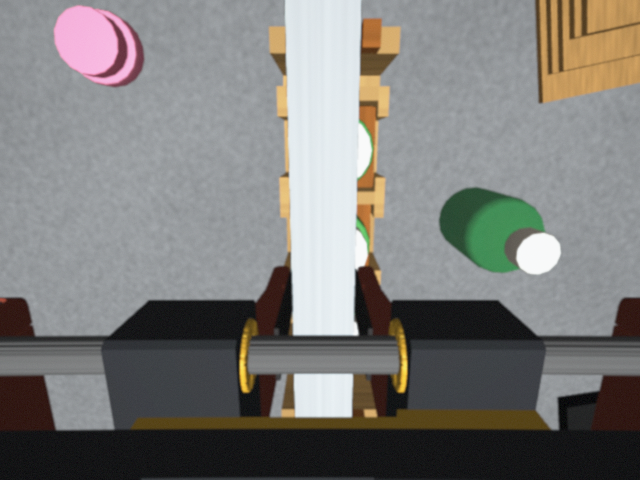

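The held bar is level and parallel to the tray, 7 mm short of the stops and centred lengthwise to about 3 mm. Its underside is 11.4 mm below the TCP. I'll lower it to just above the posts and then slide it to the stops.

{"fn": "jog_arm", "kwargs": {"series": [{"hand": -1,"translation": [-0.08,0,0.5],"twist": [0,0,0]},{"hand": -1,"translation": [0,0,0.6],"twist": [0,0,0]},{"hand": -1,"translation": [0,0,0.45],"twist": [0,0,0]},{"hand": -1,"translation": [0,0,0.2],"twist": [0,0,0]},{"hand": -1,"translation": [0,0,0.07],"twist": [0,0,0]},{"hand": -1,"translation": [0,0,0],"twist": [0,0,0]},{"hand": -1,"translation": [0,0,0],"twist": [0,0,0]}]}}

```text
clock: 70.35
tool_pos: [634.9, 25.1, 91.4]
eef_rot: [0.773, 0.634, 0.0, 0.0]
wrist_force: [-0.3, -0.1, -2.5]
opening: 29.2
```

```bash
python3 - <<'E'
from h import *
bartop('b2');legs([(*tray2w(0,0),90,-11.24)])
E
```

```text
top 599 top z 96.1 TCP-underside 11.3 ytray -149.1..150.9
   y -125 x -19.1..8.6 z 96.3
   y 75 x -20.7..8.3 z 96.3
   y 125 x -20.7..8.4 z 95.9
wrist 20929 top z 96.1 TCP-underside 11.3 ytray -1.9..124.3
   y -25 x -21.0..8.7 z 96.1
   y 25 x -21.0..8.6 z 96.1
   y 75 x -21.0..8.5 z 96.1
   y 125 x -20.9..8.5 z 96.1
t=70.5 at [634.9  25.1  91.5] yaw -11.3 open 29.5 F [-0.7 -0.2 -1.8] q6 0.22
 -> [641.4  21.7  90. ] yaw -11.2: twist -0.00 | shift [-0.07  0.23  0.05] | n=1 per-row [-0.069  0.234  0.051]
```

{"fn": "jog_arm", "kwargs": {"series": [{"hand": -1,"translation": [0,0.05,0.05],"twist": [0,0,0]},{"hand": -1,"translation": [0,0.06,0],"twist": [0,0,0]},{"hand": -1,"translation": [0,0.04,0],"twist": [0,0,0]},{"hand": -1,"translation": [0,0.02,0],"twist": [0,0,0]},{"hand": -1,"translation": [0,0,0],"twist": [0,0,0]},{"hand": -1,"translation": [0,0,0],"twist": [0,0,0]}]}}

```text
clock: 71.05
tool_pos: [639.5, 24.1, 89.4]
eef_rot: [0.773, 0.634, 0.0, 0.0]
wrist_force: [0.3, 0.3, -0.7]
opening: 29.5
```

{"fn": "jog_arm", "kwargs": {"series": [{"hand": -1,"translation": [0,0.02,0],"twist": [0,0,0]},{"hand": -1,"translation": [0,0,0],"twist": [0,0,0]},{"hand": -1,"translation": [0,0,0],"twist": [0,0,0]}]}}

```text
clock: 71.35
tool_pos: [639.7, 24.0, 89.4]
eef_rot: [0.773, 0.634, -0.0, -0.0]
wrist_force: [-1.9, 1.4, 1.5]
opening: 29.3
```

{"fn": "jog_arm", "kwargs": {"series": [{"hand": -1,"translation": [0,0.01,0],"twist": [0,0,0]},{"hand": -1,"translation": [0,0,0],"twist": [0,0,0]},{"hand": -1,"translation": [0,0,0],"twist": [0,0,0]}]}}

```text
clock: 71.65
tool_pos: [639.9, 24.0, 89.4]
eef_rot: [0.773, 0.634, -0.0, -0.0]
wrist_force: [-4.2, 0.7, 3.0]
opening: 29.6
```

```bash
python3 - <<'E'
from h import *
bartop('b3');legs([(*tray2w(0,0),90,-11.24)])
E
```

```text
top 578 top z 94.0 TCP-underside 11.3 ytray -149.0..150.7
   y -125 x -14.2..13.5 z 94.1
   y 75 x -14.9..13.6 z 93.9
   y 125 x -14.9..13.7 z 94.0
wrist 20961 top z 94.0 TCP-underside 11.4 ytray -2.0..124.1
   y -25 x -15.9..13.8 z 94.1
   y 25 x -15.8..13.7 z 94.0
   y 75 x -15.7..13.8 z 93.9
   y 125 x -15.6..13.9 z 94.0
t=71.8 at [640.   24.   89.4] yaw -11.3 open 29.5 F [-4.4  1.2  3. ] q6 0.22
 -> [641.4  21.7  90. ] yaw -11.2: twist -0.00 | shift [-0.07  0.06 -0.02] | n=1 per-row [-0.065  0.062 -0.021]
```

{"fn": "jog_arm", "kwargs": {"series": [{"hand": -1,"translation": [0,0.015,0],"twist": [0,0,0]},{"hand": -1,"translation": [0,0,0],"twist": [0,0,0]},{"hand": -1,"translation": [0,0,0],"twist": [0,0,0]}]}}

```text
clock: 72.05
tool_pos: [640.0, 24.0, 89.3]
eef_rot: [0.773, 0.634, -0.001, -0.001]
wrist_force: [-5.5, 1.7, 5.2]
opening: 29.1
```

{"fn": "jog_arm", "kwargs": {"series": [{"hand": -1,"translation": [0,0.02,0],"twist": [0,0,0]},{"hand": -1,"translation": [0,0,0],"twist": [0,0,0]},{"hand": -1,"translation": [0,0,0],"twist": [0,0,0]}]}}

```text
clock: 72.35
tool_pos: [640.1, 24.0, 89.3]
eef_rot: [0.773, 0.634, -0.001, -0.001]
wrist_force: [-7.6, 1.6, 6.1]
opening: 29.5
```

```bash
python3 - <<'E'
from h import *
bartop('b4');p=cv2.imread('pics/b4_wrist.png');cv2.imwrite('pics/b4c.png',cv2.resize(p[0:300,200:480],None,fx=2,fy=2,interpolation=cv2.INTER_CUBIC))
E
```

```text
top 570 top z 93.6 TCP-underside 11.7 ytray -149.1..150.8
   y -125 x -14.1..13.6 z 93.9
   y 75 x -14.8..13.9 z 93.6
   y 125 x -14.8..14.2 z 93.5
wrist 20972 top z 93.9 TCP-underside 11.4 ytray -1.9..124.1
   y -25 x -15.8..13.9 z 93.8
   y 25 x -15.7..13.9 z 93.9
   y 75 x -15.6..14.0 z 93.9
   y 125 x -15.4..14.1 z 94.0
```

View pics/b4c.png

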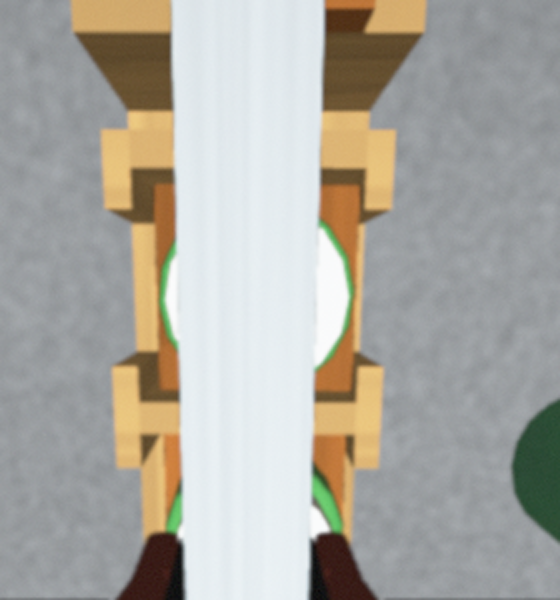

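The crop shows the bar flush against the +y back stop (326,10) with no gap, and the push force builds steadily to about 8 N. Release and retreat straight up.

{"fn": "jog_arm", "kwargs": {"series": [{"hand": 0.2,"translation": [0,0,0],"twist": [0,0,0]},{"hand": 0.2,"translation": [0,0,0],"twist": [0,0,0]},{"hand": 0.2,"translation": [0,0,0],"twist": [0,0,0]},{"hand": 0.2,"translation": [0,0,-0.3],"twist": [0,0,0]},{"hand": 0.2,"translation": [0,0,-0.8],"twist": [0,0,0]},{"hand": 0.2,"translation": [0,0,-0.9],"twist": [0,0,0]},{"hand": 0.2,"translation": [0,0,-0.9],"twist": [0,0,0]},{"hand": 0.2,"translation": [0,0,-0.9],"twist": [0,0,0]}]}}

```text
clock: 73.25
tool_pos: [641.6, 23.6, 205.1]
eef_rot: [0.773, 0.634, 0.0, 0.0]
wrist_force: [0.3, -0.3, -0.3]
opening: 52.7
```

{"fn": "jog_arm", "kwargs": {"series": [{"hand": 0.2,"translation": [0,-0.9,-0.5],"twist": [0,0,0]},{"hand": 0.2,"translation": [0,-0.9,-0.5],"twist": [0,0,0]},{"hand": 0.2,"translation": [0,-0.9,-0.5],"twist": [0,0,0]},{"hand": 0.2,"translation": [0,-0.9,0],"twist": [0,0,0]},{"hand": 0.2,"translation": [0,-0.9,0],"twist": [0,0,0]},{"hand": 0.2,"translation": [0,-0.9,0],"twist": [0,0,0]},{"hand": 0.2,"translation": [0,0,0],"twist": [0,0,0]},{"hand": 0.2,"translation": [0,0,0],"twist": [0,0,0]}]}}

```text
clock: 74.05
tool_pos: [483.1, 55.4, 249.3]
eef_rot: [0.773, 0.634, 0.001, 0.001]
wrist_force: [0.5, -0.0, 0.3]
opening: 52.7
```

```bash
python3 - <<'E'
from h import *
s=get_state();print(s['clock'],s['tool_pos'],s['wrist_force'])
c,si=np.cos(TY),np.sin(TY)
for n in('top','wrist'):
    C=cal(n);p,d=get_image(n);cv2.imwrite(f'pics/f_{n}.png',p[:,:,::-1]);P=cloud(C,d);S=cv2.cvtColor(p,cv2.COLOR_RGB2HSV);t=(P[:,:,:2]-TC)@np.array([[c,-si],[si,c]])
    m=(S[:,:,1]<70)&(S[:,:,2]>110)&(abs(P[:,:,2]-94)<6)&(abs(t[:,:,0])<30)&(abs(t[:,:,1])<175)
    v,u=np.nonzero(m);w=onz(C,np.c_[u,v],94);w=np.array([w2tray(x) for x in w])
    print(n,'z',np.median(P[m][:,2]),rect(w),w[:,1].min(),w[:,1].max())
    for lo in range(-150,150,60):
        k=(w[:,1]>lo)&(w[:,1]<lo+60)
        if k.sum()>30:print('  ',lo+30,np.round(np.percentile(w[k,0],[1,99]),1),round(float(np.median(P[m][k,2])),1))
p=cv2.imread('pics/f_top.png');cv2.imwrite('pics/f_topc.png',cv2.resize(p[130:290,220:410],None,fx=4,fy=3.7,interpolation=cv2.INTER_CUBIC))
E
```

```text
74.05 [483.08137598  55.43184446 249.29950936] [ 0.47429976 -0.03757288  0.33230484]
top z 93.85026629783306 (array([-0.25387764,  0.59217834]), array([300.28482056,  30.96860504]), 89.88615417480469) -149.57182962492126 150.7259671934539
   -120 [-15.7  13.6] 93.9
   -60 [-15.7  13.5] 94.2
   60 [-7.3 14. ] 93.6
   120 [-14.6  14.6] 93.7
wrist z 93.89197522715233 (array([ 2.90345955, 37.98743439]), array([227.25042725,  41.33281708]), 89.95379638671875) -75.62188742167164 151.62686271692894
   -60 [-17.5  13.1] 93.9
   0 [-17.2  13.2] 93.8
   60 [-16.7  13.8] 93.9
   120 [-16.5  13.9] 93.9
```

View pics/f_topc.png

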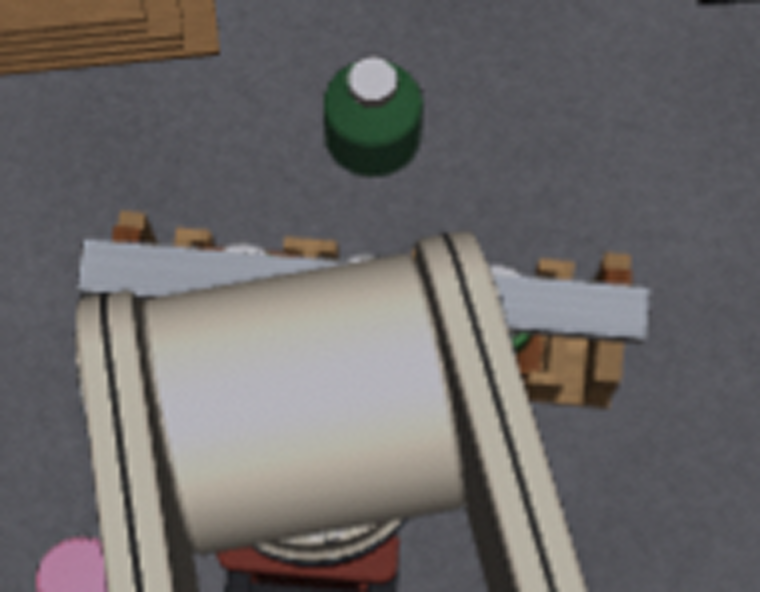

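```bash
python3 - <<'E'
from h import *
c,si=np.cos(TY),np.sin(TY)
for n in('top','wrist'):
    C=cal(n);p,d=get_image(n);P=cloud(C,d);S=cv2.cvtColor(p,cv2.COLOR_RGB2HSV);t=(P[:,:,:2]-TC)@np.array([[c,-si],[si,c]])
    for y in(-131,131):
        b=(S[:,:,1]<70)&(S[:,:,2]>100)&(abs(P[:,:,2]-94)<6)&(abs(t[:,:,1]-y)<7)&(abs(t[:,:,0])<30)
        k=(S[:,:,1]>110)&(abs(P[:,:,2]-92)<6)&(abs(t[:,:,1]-y)<9)&(t[:,:,0]>8)&(t[:,:,0]<32)
        if b.sum()>10 and k.sum()>5:print(n,y,'bar x',np.round(np.percentile(t[b][:,0],[2,98]),1),'stop x',np.round(np.percentile(t[k][:,0],[2,50,98]),1),k.sum())
p=lids()
E
```

```text
top -131 bar x [-15.3  14.7] stop x [16.9 20.1 23. ] 19
top 131 bar x [-14.1  15.5] stop x [17.5 20.6 24.5] 25
wrist 131 bar x [-15.   14.3] stop x [16.3 20.4 24.3] 187
white [313. 151.] 102 [762.1   5.5 104.8] tray [121.5   7.6]
white [160. 187.] 99 [715.3 336.1 104.7] tray [ 11.2 322.7]
white [263. 202.] 554 [663.4 123.9  93.5] tray [  1.6 104.5]
white [363. 212.] 500 [619.6 -86.2  93.8] tray [  -0.4 -110.1]
white [423. 379.] 2050 [ 261.  -180.5   12.5] tray [-333.7 -272.4]
```

The gap between bar and stop is the same at both ends (about 2 mm at pixel-centre resolution, which is flush). Stop centres read 20.1 and 20.6 against 20 nominal, so the bar is on the tray's centre line. Handing in.

```bash
python3 -c "
from rig import *
print(close_job(), get_state()['clock'])"
```

```text
the job is handed in; nothing more can be done
the job is handed in; nothing more can be done
```

I packed all three jars upright, laid the straightedge across both posts against the back stops, and handed the job in at about 74 s. No verdict was reported.

**Packing:** all six spacers were used. jar_tall is on 24 mm in cell 0, jar_mid on 16+16 in cell 1, and jar_low on 24+8+8 in cell 2. jar_mid was knocked about 45 mm partway through; I found it again and picked it from its new place.

**Checks before the bar went on:** lid tops read 77.7–78.2 mm against 78 wanted. By the overhead camera the jars were about 2, 1 and 4 mm from their cell centres (cells 0, 1 and 2).

**Bar at the end:**
- **Height:** its top read 93.9 mm against 94 wanted.
- **Length:** it is centred to within about 1 mm.
- **Stops:** the spacing to the stops is the same at both ends, and the final push force built up steadily, so I read it as flush.

**Doubtful points:**
- **Grip:** the gripper was still closing when I lifted the bar, so I held it about 11 mm up instead of 5. I measured the new offset and placed it by that.
- **Angle:** the bar showed about 0.004 rad of yaw against my nominal tray angle. The tray posts showed the same slope, so it is probably an error in my tray estimate.
- **Cameras:** the two cameras disagreed by about 1 mm across the bar.
- **Hidden jars:** the arm and bar hid the lids in the last pictures, so I did not measure the jars again after placing the bar.
- **Bystanders:** I rechecked only the two bottles at the end. The ring, tape roll and carton were not measured again.

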